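# Seat the sample tumbler's rotor in its stand

## Task

Lay the vial rotor into the sample tumbler's stand: lower its axle into both open slots at once, then press it gently home until both brass bearing shoes are right down on their stops and the axle lies level, and let go. Do not drop it in or force it, and leave the other things on the bench where they are.

Things in the scene. Friction and masses are not known exactly. Their poses are not given: they have to be found in the camera images.
- rotor_mid (a point): Middle of the loose rotor (0.36 to 0.54 kg) on its axle line. Steel axle 12 mm thick, 200 long, along its own y; grey square hub 30 x 30 mm, 64 long, between two white plates 70 x 70 x 6 mm. It starts standing on the plates' lower edges: axle level, 35 mm up, hub flats upright. Grip the hub across its own x (30 mm) from above. Same either way round.
- axle_a (a point): Point on the axle line 84 mm from the rotor's middle along its own +y: the part of the axle that lies in a slot. Inward of it a steel collar 20 mm across ends 73 mm from the middle; it must go inside the upright. Capped amber vials on the white plates reach 64 mm from the middle, within the plates' outline.
- axle_b (a point): The same at the other end, 84 mm along the rotor's -y.
- stand: Grey base plate, 130 x 210 x 12 mm, fixed; origin at its underside's centre. On it an aluminium carriage with two uprights 60 wide (x), 16 thick (y), inner faces at y = +-76 mm, the crossbar between them at most 58 mm up. Its height was set by the last user 0 to 24 mm above the lowest and is NOT measured: find it by feel or sight. It stays put. Over 30 N of rotor on stand is forcing.
- foot_a (a point): Point on the base plate's top, 12 mm up, straight below the +y slot (stand x = 0, y = 84 mm). The slot runs through the upright along y, open to the top, 15 mm wide, flared to 32 mm over the top 17 mm. Upright's top: 112 mm above the bench at the lowest carriage setting, 136 at the highest. Axle line when fully home: about 77 mm at the lowest, 101 at the highest.
- foot_b (a point): The same below the -y slot (stand y = -84 mm); both slots are always at one height.
- shoe_a (a joint): Travel of the brass shoe in the +y slot, on which the axle comes to lie: 0 fully up, 0.008 m down on its stop; starts at 0 to 0.003. It slides stiffly, at about 6 N, on a rubber mount that gives 1 mm per 8 N, and stays where it is pushed; the rotor's weight alone does not push the shoes down. Raised, they hold the axle up to 8 mm above home.
- shoe_b (a joint): The same for the brass shoe in the -y slot.
- reagent: Amber reagent bottle, 60 mm across, 115 mm tall, origin under its centre. Leave alone.
- vialrack: Grey vial rack 85 x 120 x 45 mm (52 with caps), origin under its centre. Leave alone.
- beaker: Glass beaker, 72 mm across, 85 mm tall, origin under its centre. Leave alone.
Things that resemble listed ones, but are neither listed nor needed, are in the scene too. Of the things that look like the part that bears rotor_mid, the larger one is meant.

How it is judged:
By the outcome, as a careful person would: the job done as asked, in the order asked, and still so for the second after the job is handed in, with the robot touching nothing.
It also fails if it takes over 48 s, if anything falls off the work surface, if the arm or the gripper's body presses on something with over 40 N, if the wrist force passes 120 N, or if a joint passes its speed limit or range.

## Robot

A 7-joint arm with a two-finger parallel gripper is mounted at the origin on the work surface. World frame = base frame: x ahead of the robot, y to its left, z up, the work surface at z = 0. Lengths are in m, angles in rad, forces in N, time in s.
With the tool pointing down it reaches from about 0.425 to 0.875 m from the base axis. Payload 4.7 kg.
Tool frame: the origin (TCP) lies on the centre line of the jaws, within the pads' length; the fingertips stand 8 mm ahead of it and the grasp point (between the pads) lies 11 mm behind it; z points along the fingers, y is the direction in which the jaws open and shut (so a half turn about z gives the same grasp; the last joint's range is limited). The gripper opens to 87 mm and grips with 3 to 60 N. Pads are 19 mm wide; open, the fingers measure 117 mm over their backs; the gripper's body (75 mm by 190 mm) begins 51 mm behind the grasp point.
Start: joints at [-1.287, 0.321, -0.07, 1.45, 0.023, 1.371, -0.057], TCP at [0.173, 0.626, 0.231] pointing down, gripper open.
Joint ranges: [-2.86, 2.86], [-0.3, 2.09], [-1.38, 1.24], [0.06, 2.45], [-1.56, 4.7], [0.09, 2.05], [-2.69, 2.69]. Speed limits (rad/s): [2.57, 2.57, 3.14, 3.14, 3.14, 3.14, 3.14].

## Interface

Orientations are given as a rotation vector (axis times angle).
In Python, from bench import status, optics, order gives the robot as it stands.
- The arm moves only by the tool step_arm, never from a script. Its argument "rows" is a list of rows, each a list of 3 entries, a list of its own where there are three numbers: the turn, a rotation vector about the tool's x, y, z in degrees, then the shift along the tool's x, y, z in mm, then the finger opening in mm, from 0 to 87. A call has 1 to 12 rows; each row shifts and turns the pose as measured when the row begins, along the tool's axes as they then stand; what a row does not reach is not made up. A row lasts 1/12 s, in which the tool goes at most 41.7 mm and 7.16 degrees, less where a joint would pass 70% of its speed; a pose out of reach is approached as far as the arm can. A call is refused whole if a number of a shift passes 41.7 or a number of a turn 7.16, either way. A call with a gripper value outside its range is refused whole. The fingers move at their own pace and stop on an object; "grip_force" is the grip in N (left out, the last holds). Time passes only in rows, so rows that do not move let the fingers close. It gives the time, the measured TCP pose, the force and the opening at its end, in the units of the state.
- status.get_state(): the state, without advancing time (a new reading comes with each control period).
- optics.get_image(name): name is "side" or "top"; returns a dict with "frame" (480x640x3 uint8, red, green, blue), "range_z" (480x640 float32, m along the optical axis (not along the pixel's ray), 0 where there is no reading), "K" (3x3 intrinsics, pixels), "k1" (the pictures are not rectified: a ray, as slopes to the right and down, at radius r is drawn at 1 + k1 r^2 times it, then the intrinsics apply), "R" (3x3) and "t" (3): a world point X has camera coordinates R X + t. Camera axes: x right, y down, z forward; pixel columns grow to the right and rows downward; lengths in m; the calibration is good to about 2 mm. A picture is of the moment at which its call begins.
- order.close_job(): hands the job in, once; it reports no verdict.
The state is a dict: "time": time; "joint_positions": joint angles; "qd": joint speeds; "joint_torque": joint torques, N m; "position": TCP position; "tool_rot": TCP orientation; "ft_force": force on the tool from outside, world axes, zero at the start; "torque": the same for the moment, N m; "grip_width": opening from 0.0 (shut) to 1.0 (fully open).
Only numpy, scipy, OpenCV 4.12 (cv2) and the standard library are available. Lean on these libraries where they do the work, as an engineer would, in place of code of your own. Each camera call takes 0.05 s, during which the arm holds its last target.

## Working session

There is one attempt and no reset: what is moved stays moved. The work goes in short steps, Python scripts to look and compute and a tool call to move; the robot and the scene stay as the last step left them, time stands still between calls to the robot, and variables do not carry over. Pictures are saved under pics/ and viewed, and the job is handed in when it is done.

Besides the shell and the picture viewer there is one more tool, called after "Emit:" by a JSON object that holds its "name" and its "arguments", one argument or row to a line. step_arm: Moves the arm, as the interface text tells. Its arguments: {"type":"object","properties":{"rows":{"type":"array"},"grip_force":{"type":"number"}},"required":["rows"]}

```bash
ls; mkdir -p pics
python3 - <<'E'
from bench import status, optics
import cv2, numpy as np
s=status.get_state(); print(s)
for n in("side","top"):
    im=optics.get_image(n); cv2.imwrite(f"pics/{n}0.png",im["frame"][:,:,::-1]); np.savez(f"{n}0.npz",**im)
    print(n,im["K"],im["k1"],im["R"],im["t"],(im["range_z"]>0).mean())
E
```

```text
pics
{'time': 0.0, 'joint_positions': array([-1.28692454,  0.32179531, -0.07004752,  1.4516782 ,  0.02263876,
        1.3708081 , -0.0569073 ]), 'qd': array([ 0.00033776,  0.00206698,  0.0010991 ,  0.00078292,  0.00027782,
       -0.00060411, -0.00274449]), 'joint_torque': array([ 8.28935435e-05, -4.91290855e+01, -4.03806623e-01, -3.12519979e+01,
       -6.39367034e-02,  4.38642909e-02,  1.78449368e-04]), 'position': array([0.17317107, 0.62594407, 0.22947761]), 'tool_rot': array([-4.22464721e-01, -3.11294811e+00,  2.98481381e-03]), 'ft_force': array([-0.27551625, -0.34449334, -0.62135178]), 'torque': array([ 0.03698395, -0.01988649,  0.07296082]), 'grip_width': 1.0059665505926632}
side [[595.82150757   0.         318.73796064]
 [  0.         595.82150757 236.50815553]
 [  0.           0.           1.        ]] -0.11165295001889479 [[ 0.96634224 -0.25708752  0.00941724]
 [-0.18642836 -0.72503418 -0.66300068]
 [ 0.17727702  0.63892992 -0.74855956]] [-0.5739131   0.1492991   0.92602711] 0.995849609375
top [[497.83128179   0.         326.37362447]
 [  0.         497.83128179 237.12296206]
 [  0.           0.           1.        ]] -0.13542074544149094 [[ 0.02599901 -0.99926456 -0.02818498]
 [-0.99346465 -0.02269297 -0.11186162]
 [ 0.11113975  0.03090907 -0.99332401]] [0.00885002 0.59206986 0.9632773 ] 0.9957975260416667
```

View pics/side0.png

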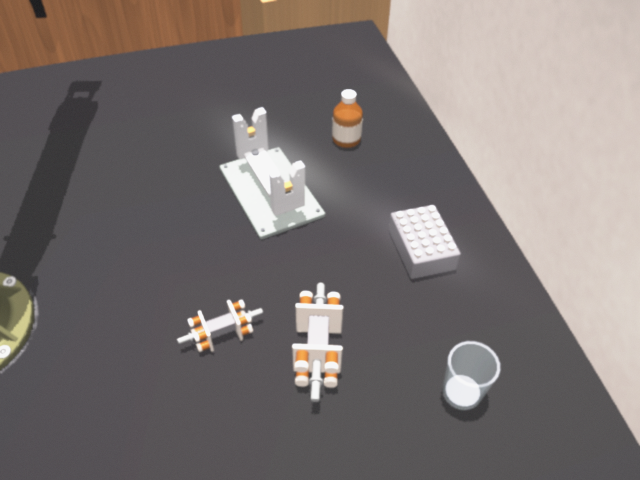

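View pics/top0.png

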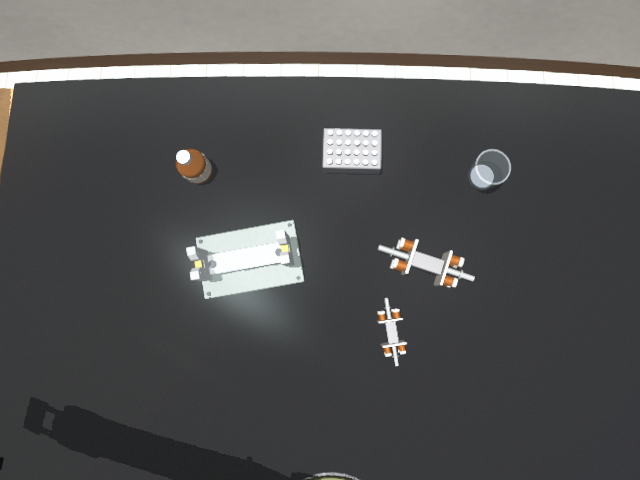

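The side view shows the large rotor around (318,340), with a smaller decoy at (222,325) and the stand at (270,180). In the top view the large rotor spans (380,248) to (473,278) and the stand is centred at about (248,260).

```bash
cat > h.py <<'E'
import numpy as np, cv2
def load(n): 
    d=np.load(n+'.npz'); return {k:d[k] for k in d.files}
def slopes(im,px):
    px=np.asarray(px,float).reshape(-1,1,2)
    return cv2.undistortPoints(px,im["K"],np.array([float(im["k1"]),0,0,0,0])).reshape(-1,2)
def cloud(im):
    h,w=im["range_z"].shape
    u,v=np.meshgrid(np.arange(w),np.arange(h))
    s=slopes(im,np.stack([u.ravel(),v.ravel()],1)); z=im["range_z"].ravel()
    X=(np.c_[s*z[:,None],z]-im["t"])@im["R"]
    X[z==0]=np.nan
    return X.reshape(h,w,3)
def ray(im,px,z):
    s=slopes(im,px); d=np.c_[s,np.ones(len(s))]@im["R"]; o=-im["R"].T@im["t"]
    return o+d*((z-o[2])/d[:,2])[:,None]
def proj(im,X):
    c=np.atleast_2d(X)@im["R"].T+im["t"]; s=c[:,:2]/c[:,2:]; r2=(s**2).sum(1,keepdims=True)
    s=s*(1+im["k1"]*r2); return s@im["K"][:2,:2].T+im["K"][:2,2]
E
python3 - <<'E'
from h import *
for n,box in(("top",dict(rot=(370,500,225,300),st=(175,315,215,305))),("side",dict(rot=(285,350,280,402),st=(212,330,95,240)))):
    im=load(n+"0"); X=cloud(im); f=im["frame"]; Z=X[...,2]
    hsv=cv2.cvtColor(f,cv2.COLOR_RGB2HSV)
    print(n,"bench z",np.nanmedian(Z[400:470,420:520]))
    u0,u1,v0,v1=box["rot"]
    m=np.zeros(Z.shape,bool); m[v0:v1,u0:u1]=1
    m&=(Z>0.012)
    P=X[m]; r=cv2.minAreaRect(P[:,:2].astype(np.float32)); print("rotor minrect",r,"zmax",np.percentile(P[:,2],[50,95,99]))
    u0,u1,v0,v1=box["st"]
    m=np.zeros(Z.shape,bool); m[v0:v1,u0:u1]=1
    mb=m&(Z>0.006)&(Z<0.018); P=X[mb]; print("base rect",cv2.minAreaRect(P[:,:2].astype(np.float32)),mb.sum())
    mu=m&(Z>0.085); P=X[mu]; print("upr rect",cv2.minAreaRect(P[:,:2].astype(np.float32)),mu.sum(),np.percentile(P[:,2],[5,25,50,75,90,95,99]))
    my=m&(hsv[...,0]>15)&(hsv[...,0]<35)&(hsv[...,1]>90)
    k,l,s,c=cv2.connectedComponentsWithStats(my.astype(np.uint8))
    for i in range(1,k):
        if s[i,4]>8: print("brass",c[i],s[i,4],np.nanmedian(X[l==i],0))
    crop=f[box["st"][2]:box["st"][3],box["st"][0]:box["st"][1],::-1]
    cv2.imwrite(f"pics/{n}_st.png",cv2.resize(crop,None,fx=4,fy=4,interpolation=cv2.INTER_CUBIC))
    crop=f[box["rot"][2]:box["rot"][3],box["rot"][0]:box["rot"][1],::-1]
    cv2.imwrite(f"pics/{n}_rot.png",cv2.resize(crop,None,fx=4,fy=4,interpolation=cv2.INTER_CUBIC))
E
```

```text
top bench z -0.0006948504759472537
rotor minrect ((0.5438671708106995, -0.17303380370140076), (0.11251982301473618, 0.1829937994480133), 11.876498222351074) zmax [0.05021895 0.06909823 0.07134449]
base rect ((0.5433869361877441, 0.18215501308441162), (0.13303028047084808, 0.21119828522205353), 11.626616477966309) 4100
upr rect ((0.5443976521492004, 0.1826515793800354), (0.060433514416217804, 0.18520615994930267), 11.7735013961792) 757 [0.08998891 0.10025641 0.11967349 0.12725398 0.12891443 0.12972906
 0.13118241]
side bench z -0.0010073463084386662
rotor minrect ((0.5452836155891418, -0.1749553084373474), (0.20306475460529327, 0.07000996917486191), 72.56547546386719) zmax [0.04898727 0.06805482 0.06968479]
base rect ((0.5459052920341492, 0.18297290802001953), (0.13108961284160614, 0.2139141857624054), 11.158944129943848) 3371
upr rect ((0.5465952157974243, 0.18253950774669647), (0.06250028312206268, 0.18876558542251587), 11.281365394592285) 1349 [0.08753563 0.0954184  0.10857985 0.1204967  0.12656649 0.12749452
 0.12879706]
brass [251.52941176 131.58823529] 17 [0.53109158 0.26117291 0.08981858]
brass [288.5        187.84615385] 26 [0.56465663 0.09564109 0.087441  ]
```

View pics/side_st.png

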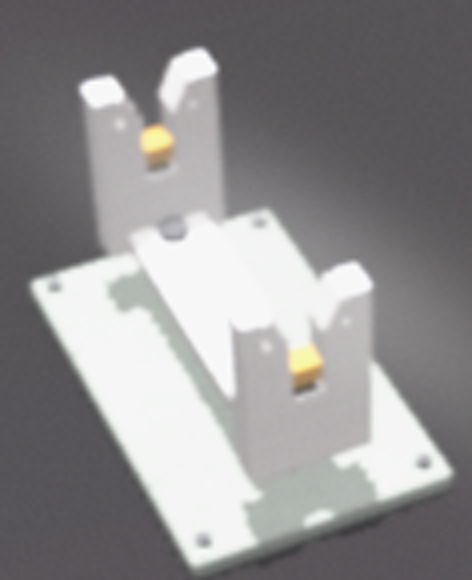

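View pics/top_st.png

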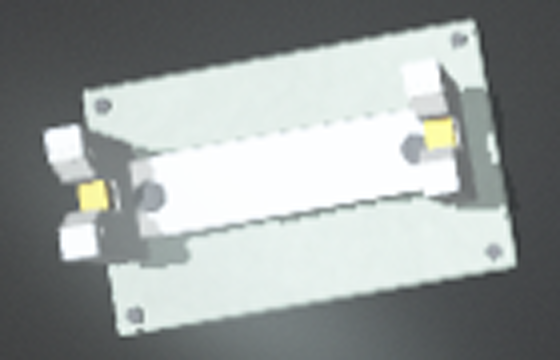

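View pics/top_rot.png

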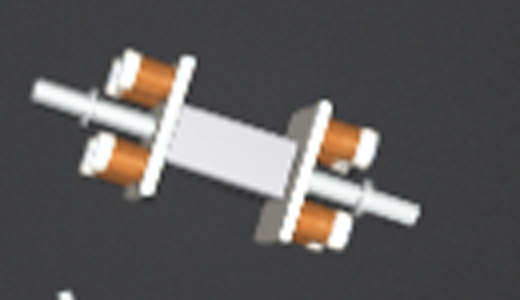

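Run:
```python
from h import *
for n,box in(("top",dict(rot=(370,500,225,300))),("side",dict(rot=(285,350,280,402)))):
    im=load(n+"0"); X=cloud(im); Z=X[...,2]
    u0,u1,v0,v1=box["rot"]
    m=np.zeros(Z.shape,bool); m[v0:v1,u0:u1]=1
    m&=(Z>0.012)
    P=X[m]
    hsv=cv2.cvtColor(im["frame"],cv2.COLOR_RGB2HSV)
    for lab,c in(("hub",(Z>.046)&(Z<.054)&(hsv[...,1]<60)),("axle",(Z>.036)&(Z<.0435)&(hsv[...,1]<60)),("plates",Z>.066)):
        mm=(m&c).astype(np.uint8); 
        if lab=="hub":
            k,l,s,ce=cv2.connectedComponentsWithStats(mm); mm=(l==1+np.argmax(s[1:,4])).astype(np.uint8)
        Q=X[mm>0]
        print(n,lab,len(Q),cv2.minAreaRect(Q[:,:2].astype(np.float32)),Q.mean(0),np.median(Q[:,2]))
        if lab=="axle":
            # ends: far along axis
            c0=np.array([.5445,-.174]); d=np.array([np.sin(np.radians(17)),-np.cos(np.radians(17))]) 
            vx,vy,x0,y0=cv2.fitLine(Q[:,:2].astype(np.float32),cv2.DIST_HUBER,0,.01,.01).ravel(); print(" line",vx,vy,x0,y0)
            t=(Q[:,:2]-[x0,y0])@[vx,vy]; print(" t",t.min(),t.max(), "mid",np.array([x0,y0])+np.array([vx,vy])*(t.min()+t.max())/2)
```

```text
top hub 472 ((0.540212094783783, -0.1754903495311737), (0.06328144669532776, 0.059583939611911774), 73.87683868408203) [ 0.54380754 -0.17832016  0.04956375] 0.04946093281330333
top axle 346 ((0.5378347039222717, -0.17513632774353027), (0.1961861252784729, 0.060996465384960175), 84.18680572509766) [ 0.54371048 -0.1760007   0.03953067] 0.0395214777411622
 line 0.28883544 0.95737875 0.5437105 -0.1760007
 t -0.09940018944041201 0.10005360334861554 mid [ 0.54380483 -0.17568792]
top plates 254 ((0.5437515377998352, -0.1759795844554901), (0.12245400995016098, 0.06794402748346329), 74.09256744384766) [ 0.54286341 -0.18037999  0.06864644] 0.0684409505795166
side hub 720 ((0.5471246242523193, -0.1688016802072525), (0.05607249587774277, 0.06794673949480057), 72.97293853759766) [ 0.54790332 -0.16514226  0.0488647 ] 0.04862176394833509
side axle 574 ((0.5453082323074341, -0.1745416522026062), (0.2022322118282318, 0.06849159300327301), 72.86373901367188) [ 0.53988415 -0.19183965  0.03914125] 0.039052571645390735
 line 0.29600695 0.9551858 0.53988415 -0.19183965
 t -0.08298491804001852 0.11924865157848584 mid [ 0.54525131 -0.17452035]
side plates 364 ((0.5447342395782471, -0.17615219950675964), (0.1141112893819809, 0.06914298981428146), 72.53749084472656) [ 0.54379611 -0.17796845  0.06811134] 0.06810757800810277
```

```bash
cat > go.py <<'E'
# go.py: delta from present pose to target TCP (x,y,z) with tool y along yaw (deg, world), tool down; both half turns
import sys, numpy as np
from scipy.spatial.transform import Rotation as R
from bench import status
def delta(x,y,z,yaw):
    s=status.get_state(); T=R.from_rotvec(s["tool_rot"])
    a=np.radians(yaw); ty=np.array([np.cos(a),np.sin(a),0]); tz=np.array([0,0,-1.]); tx=np.cross(ty,tz)
    G=R.from_matrix(np.c_[tx,ty,tz])
    d=T.inv()*G
    print("yaw",yaw,"turn",np.round(np.degrees(d.as_rotvec()),2),"shift(tool)",np.round(T.inv().apply(np.array([x,y,z])-s["position"])*1e3,1))
if __name__=="__main__":
    s=status.get_state(); M=R.from_rotvec(s["tool_rot"]).as_matrix()
    print("t",round(s["time"],2),"pos",np.round(s["position"],4),"tooly yaw",np.round(np.degrees(np.arctan2(M[1,1],M[0,1])),2),"q",np.round(s["joint_positions"],2),"F",np.round(s["ft_force"],1),"T",np.round(s["torque"],2),"w",round(s["grip_width"]*87,1))
    print(np.round(M,3).tolist())
    x,y,z,yaw=map(float,sys.argv[1:5])
    for k in(0,180): delta(x,y,z,yaw+k)
E
python3 go.py 0.5445 -0.1755 0.20 -16.9
```

```text
t 0.1 pos [0.1732 0.626  0.2296] tooly yaw 74.55 q [-1.29  0.32 -0.07  1.45  0.02  1.37 -0.06] F [-0.7  0.5 -0.3] T [-0.02  0.02 -0.01] w 86.6
[[-0.964, 0.266, -0.0], [0.266, 0.964, -0.002], [-0.0, -0.002, -1.0]]
yaw -16.9 turn [-7.000e-02  8.000e-02  9.145e+01] shift(tool) [-571.5 -673.5   30.8]
yaw 163.1 turn [-8.000e-02 -7.000e-02 -8.855e+01] shift(tool) [-571.5 -673.5   30.8]
```

Emit:
{"name": "step_arm", "arguments": {
  "rows": [
    [[0,0,3.6],[-40,-3,0],87],
    [[0,0,3.6],[-40,-3,0],87],
    [[0,0,3.6],[-40,-3,0],87],
    [[0,0,3.6],[-40,-3,0],87],
    [[0,0,3.6],[-40,-3,0],87],
    [[0,0,3.6],[-40,-3,0],87],
    [[0,0,3.6],[-40,-3,0],87],
    [[0,0,3.6],[-40,-3,0],87],
    [[0,0,3.6],[-40,-3,0],87],
    [[0,0,3.6],[-40,-3,0],87],
    [[0,0,3.6],[-40,-3,0],87],
    [[0,0,3.6],[-40,-3,0],87]
  ]
}}

```text
time: 1.1
position: [0.5334, 0.3236, 0.2186]
tool_rot: [-1.546, -2.724, 0.019]
ft_force: [0.6, 0.3, 0.3]
grip_width: 1.004
```

```bash
python3 go.py 0.5445 -0.1755 0.20 -16.9|grep -v '\[\['
```

```text
t 1.1 pos [0.5334 0.3236 0.2186] tooly yaw 30.84 q [-0.8   0.28  0.27  1.53 -0.08  1.35  0.01] F [0.6 0.3 0.3] T [-0.04 -0.05 -0.02] w 87.4
yaw -16.9 turn [-0.86  0.24 47.74] shift(tool) [-434.3 -246.1   21.4]
yaw 163.1 turn [  -0.3    -1.05 -132.25] shift(tool) [-434.3 -246.1   21.4]
```

Emit:
{"name": "step_arm", "arguments": {
  "rows": [
    [[0,0,3.7],[-39,-4,0],87],
    [[0,0,3.7],[-39,-4,0],87],
    [[0,0,3.7],[-39,-4,0],87],
    [[0,0,3.7],[-39,-4,0],87],
    [[0,0,3.7],[-39,-4,0],87],
    [[0,0,3.7],[-39,-4,0],87],
    [[0,0,3.7],[-39,-4,0],87],
    [[0,0,3.7],[-39,-4,0],87],
    [[0,0,3.7],[-39,-4,0],87],
    [[0,0,3.7],[-39,-4,0],87],
    [[0,0,3.7],[-39,-4,0],87],
    [[0,0,3.7],[-39,-4,0],87]
  ]
}}

```text
time: 2.1
position: [0.5627, -0.1571, 0.2157]
tool_rot: [-2.504, -1.891, 0.033]
ft_force: [0.5, -0.2, -0.0]
grip_width: 1.001
```

```bash
python3 go.py 0.5445 -0.1755 0.15 -16.9|grep -v '\[\['
```

```text
t 2.1 pos [ 0.5627 -0.1571  0.2157] tooly yaw -15.9 q [-0.33  0.22  0.64  1.65 -0.12  1.33  0.05] F [ 0.5 -0.2 -0. ] T [-0.14 -0.03  0.04] w 87.1
yaw -16.9 turn [-0.89  0.85  1.01] shift(tool) [-21.7 -11.4  66.2]
yaw 163.1 turn [  -1.33   -1.39 -178.98] shift(tool) [-21.7 -11.4  66.2]
```

Emit:
{"name": "step_arm", "arguments": {
  "rows": [
    [[-0.9,0.8,1.0],[-12,-6,30],87],
    [[0,0,0],[-10,-5,30],87],
    [[0,0,0],[0,0,6],87],
    [[0,0,0],[0,0,0],87]
  ]
}}

```text
time: 2.43
position: [0.5402, -0.1907, 0.1498]
tool_rot: [2.541, 1.837, -0.002]
ft_force: [-0.0, 0.3, 0.7]
grip_width: 1.002
```

```bash
python3 go.py 0.5445 -0.1755 0.15 -16.9|grep -v '\[\['
python3 - <<'E'
from bench import optics
import cv2,numpy as np
for n in("top","side"):
    im=optics.get_image(n); cv2.imwrite(f"pics/{n}1.png",im["frame"][:,:,::-1]); np.savez(f"{n}1.npz",**im)
E
```

```text
t 2.43 pos [ 0.5402 -0.1907  0.1498] tooly yaw -18.27 q [-0.28  0.24  0.65  1.78 -0.15  1.18  0.1 ] F [-0.   0.3  0.7] T [-0.11  0.07 -0.02] w 87.2
yaw -16.9 turn [ 0.26  0.28 -1.37] shift(tool) [15.8 -0.6 -0.3]
yaw 163.1 turn [  0.44  -0.41 178.63] shift(tool) [15.8 -0.6 -0.3]
```

View pics/side1.png

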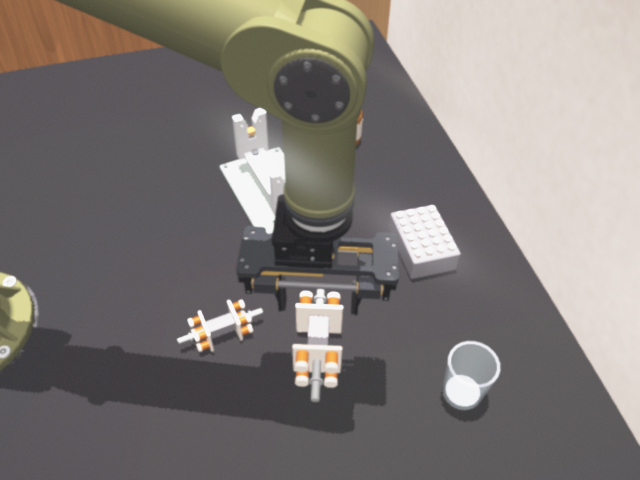

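The side view shows the open gripper straddling the rotor (318,340), clear of the decoy. Next I correct the 16 mm offset.

Emit:
{"name": "step_arm", "arguments": {
  "rows": [
    [[0.2,0.2,-1.3],[12,0,0],87],
    [[0,0,0],[3,0,0],87],
    [[0,0,0],[0,0,0],87],
    [[0,0,0],[0,0,0],87]
  ]
}}

```text
time: 2.87
position: [0.5525, -0.1688, 0.1555]
tool_rot: [2.506, 1.884, 0.01]
ft_force: [0.3, -0.2, 0.5]
grip_width: 1.002
```

```bash
python3 go.py 0.5445 -0.1755 0.024 -16.9|grep -v '\[\['
```

```text
t 2.87 pos [ 0.5525 -0.1688  0.1555] tooly yaw -16.12 q [-0.3   0.24  0.64  1.76 -0.15  1.18  0.1 ] F [ 0.3 -0.2  0.5] T [-0.06  0.03 -0.02] w 87.1
yaw -16.9 turn [ 0.53 -0.08  0.78] shift(tool) [ -8.8  -7.  131.4]
yaw 163.1 turn [ 1.3000e-01  8.3000e-01 -1.7922e+02] shift(tool) [ -8.8  -7.  131.4]
```

Emit:
{"name": "step_arm", "arguments": {
  "rows": [
    [[0.5,0,0.8],[-6,-5,20],87],
    [[0,0,0],[0,0,20],87],
    [[0,0,0],[0,0,15],87],
    [[0,0,0],[0,0,0],87]
  ]
}}

```text
time: 3.2
position: [0.5513, -0.1701, 0.1027]
tool_rot: [2.514, 1.876, 0.013]
ft_force: [0.0, -0.0, -1.5]
grip_width: 0.999
```

```bash
python3 go.py 0.5445 -0.1755 0.024 -16.9|grep -v '\[\['
```

```text
t 3.2 pos [ 0.5513 -0.1701  0.1027] tooly yaw -16.52 q [-0.28  0.29  0.63  1.82 -0.2   1.09  0.13] F [ 0.  -0.  -1.5] T [-0.1   0.13  0.01] w 86.9
yaw -16.9 turn [ 0.49 -0.21  0.38] shift(tool) [-7.4 -5.7 78.7]
yaw 163.1 turn [   0.33    0.77 -179.62] shift(tool) [-7.4 -5.7 78.7]
```

Emit:
{"name": "step_arm", "arguments": {
  "rows": [
    [[0,0,0],[0,0,0],87],
    [[0,0,0],[0,0,0],87]
  ]
}}

```text
time: 3.37
position: [0.552, -0.1694, 0.1036]
tool_rot: [2.512, 1.878, 0.013]
ft_force: [-0.2, -0.2, -1.1]
grip_width: 0.999
```

```bash
python3 go.py 0.5445 -0.1755 0.024 -16.9|grep -v '\[\['
```

```text
t 3.37 pos [ 0.552  -0.1694  0.1036] tooly yaw -16.45 q [-0.28  0.29  0.63  1.81 -0.2   1.09  0.13] F [-0.2 -0.2 -1.1] T [-0.15  0.13 -0.  ] w 86.9
yaw -16.9 turn [ 0.5  -0.2   0.45] shift(tool) [-8.2 -6.2 79.5]
yaw 163.1 turn [   0.32    0.78 -179.55] shift(tool) [-8.2 -6.2 79.5]
```

Emit:
{"name": "step_arm", "arguments": {
  "rows": [
    [[0.3,-0.1,0.3],[-5,-4,3],87],
    [[0.2,-0.1,0.2],[-4,-3,3],87],
    [[0,0,0],[0,0,0],87],
    [[0,0,0],[0,0,0],87]
  ]
}}

```text
time: 3.7
position: [0.544, -0.1771, 0.1004]
tool_rot: [2.522, 1.868, 0.005]
ft_force: [0.5, 0.5, -0.0]
grip_width: 0.999
```

```bash
python3 go.py 0.5445 -0.1755 0.024 -16.9|grep -v '\[\['
```

```text
t 3.7 pos [ 0.544  -0.1771  0.1004] tooly yaw -16.96 q [-0.28  0.29  0.63  1.83 -0.19  1.08  0.13] F [ 0.5  0.5 -0. ] T [-0.08  0.06 -0.  ] w 86.9
yaw -16.9 turn [ 0.25 -0.03 -0.06] shift(tool) [ 1.7 -0.4 76.4]
yaw 163.1 turn [-5.0000e-02 -3.9000e-01  1.7993e+02] shift(tool) [ 1.7 -0.4 76.4]
```

Emit:
{"name": "step_arm", "arguments": {
  "rows": [
    [[0.2,0,0],[1,0,20],87],
    [[0,0,0],[0.5,0,20],87],
    [[0,0,0],[0,0,18],87],
    [[0,0,0],[0,0,10],87],
    [[0,0,0],[0,0,3],87],
    [[0,0,0],[0,0,0],87]
  ]
}}

```text
time: 4.2
position: [0.5477, -0.1771, 0.0304]
tool_rot: [2.522, 1.865, 0.011]
ft_force: [-0.0, 0.2, -0.7]
grip_width: 1.0
```

```bash
python3 go.py 0.5445 -0.1755 0.024 -16.9|grep -v '\[\['
```

```text
t 4.2 pos [ 0.5477 -0.1771  0.0304] tooly yaw -17.04 q [-0.24  0.39  0.6   1.87 -0.27  0.95  0.18] F [-0.   0.2 -0.7] T [-0.08  0.07  0.02] w 87.0
yaw -16.9 turn [ 0.47 -0.14 -0.14] shift(tool) [ 0.6 -3.5  6.4]
yaw 163.1 turn [ -0.21  -0.74 179.86] shift(tool) [ 0.6 -3.5  6.4]
```

Emit:
{"name": "step_arm", "arguments": {
  "rows": [
    [[0.3,-0.1,-0.1],[0,-3,4],87],
    [[0.1,0,0],[0,0,2],87],
    [[0,0,0],[0,0,0],87]
  ]
}}

```text
time: 4.45
position: [0.5459, -0.1766, 0.0259]
tool_rot: [2.523, 1.869, 0.004]
ft_force: [0.4, -0.9, -1.0]
grip_width: 0.998
```

```bash
python3 go.py 0.5445 -0.1755 0.024 -16.9|grep -v '\[\['
```

```text
t 4.45 pos [ 0.5459 -0.1766  0.0259] tooly yaw -16.94 q [-0.24  0.39  0.6   1.88 -0.27  0.95  0.19] F [ 0.4 -0.9 -1. ] T [-0.07  0.02 -0.04] w 86.9
yaw -16.9 turn [ 0.19 -0.05 -0.04] shift(tool) [ 0.7 -1.7  1.9]
yaw 163.1 turn [-8.0000e-02 -3.0000e-01  1.7996e+02] shift(tool) [ 0.7 -1.7  1.9]
```

Close on the hub.

Emit:
{"name": "step_arm", "arguments": {
  "grip_force": 35,
  "rows": [
    [[0.1,0,0],[0.5,-1,1],60],
    [[0,0,0],[0,0,0],40],
    [[0,0,0],[0,0,0],26],
    [[0,0,0],[0,0,0],26],
    [[0,0,0],[0,0,0],26],
    [[0,0,0],[0,0,0],26],
    [[0,0,0],[0,0,0],26]
  ]
}}

```text
time: 5.03
position: [0.5468, -0.1761, 0.0272]
tool_rot: [2.522, 1.868, 0.008]
ft_force: [0.1, 0.1, 0.1]
grip_width: 0.556
```

```bash
python3 go.py 0.5445 -0.1755 0.024 -16.9|grep -v '\[\['
```

```text
t 5.03 pos [ 0.5468 -0.1761  0.0272] tooly yaw -16.93 q [-0.24  0.39  0.6   1.88 -0.27  0.95  0.19] F [0.1 0.1 0.1] T [-0.12  0.13  0.03] w 48.4
yaw -16.9 turn [ 0.32 -0.11 -0.03] shift(tool) [-0.1 -2.4  3.2]
yaw 163.1 turn [-1.7000e-01 -5.0000e-01  1.7997e+02] shift(tool) [-0.1 -2.4  3.2]
```

Emit:
{"name": "step_arm", "arguments": {
  "rows": [
    [[0.2,0,0],[0,-2,2],26],
    [[0,0,0],[0,0,0],26],
    [[0,0,0],[0,0,0],26],
    [[0,0,0],[0,0,0],26],
    [[0,0,0],[0,0,0],26],
    [[0,0,0],[0,0,0],26]
  ]
}}

```text
time: 5.53
position: [0.5447, -0.1754, 0.025]
tool_rot: [2.524, 1.87, 0.004]
ft_force: [0.3, 0.7, -0.5]
grip_width: 0.338
```

```bash
python3 go.py 0.5445 -0.1755 0.024 -16.9|grep -v '\[\['
```

```text
t 5.53 pos [ 0.5447 -0.1754  0.025 ] tooly yaw -16.94 q [-0.24  0.39  0.6   1.88 -0.27  0.95  0.19] F [ 0.3  0.7 -0.5] T [-0.09  0.05 -0.05] w 29.4
yaw -16.9 turn [ 0.09 -0.11 -0.04] shift(tool) [-0.1 -0.2  1. ]
yaw 163.1 turn [-1.8000e-01 -1.4000e-01  1.7996e+02] shift(tool) [-0.1 -0.2  1. ]
```

Emit:
{"name": "step_arm", "arguments": {
  "rows": [
    [[0,0,0],[0,0,-5],26],
    [[0,0,0],[0,0,-12],26],
    [[0,0,0],[0,0,-25],26],
    [[0,0,0],[0,0,-30],26],
    [[0,0,0],[0,0,-30],26],
    [[0,0,0],[0,0,-30],26],
    [[0,0,0],[0,0,-20],26],
    [[0,0,0],[0,0,-8],26],
    [[0,0,0],[0,0,0],26]
  ]
}}

```text
time: 6.28
position: [0.5369, -0.1745, 0.189]
tool_rot: [-2.517, -1.86, 0.016]
ft_force: [0.3, 0.9, -5.4]
grip_width: 0.342
```

```bash
python3 go.py 0.5447 0.1826 0.19 11.5|grep -v '\[\['
```

```text
t 6.28 pos [ 0.5369 -0.1745  0.189 ] tooly yaw -17.07 q [-0.31  0.2   0.66  1.73 -0.12  1.27  0.08] F [ 0.3  0.9 -5.4] T [-0.14 -0.01 -0.07] w 29.8
yaw 11.5 turn [ -0.91  -0.17 -28.56] shift(tool) [ 3.437e+02 -9.740e+01  2.000e-01]
yaw 191.5 turn [ -0.23   1.22 151.43] shift(tool) [ 3.437e+02 -9.740e+01  2.000e-01]
```

Emit:
{"name": "step_arm", "arguments": {
  "rows": [
    [[-0.2,0,-1.2],[14,0,0],26],
    [[-0.2,0,-2.2],[26,-1,0],26],
    [[0,0,-2.5],[32,-1,0],26],
    [[0,0,-2.5],[32,-1,0],26],
    [[0,0,-2.5],[32,-1,0],26],
    [[0,0,-2.5],[32,-1,0],26],
    [[0,0,-2.5],[32,-1,0],26],
    [[0,0,-2.5],[32,-1,0],26],
    [[0,0,-2.5],[32,-1,0],26],
    [[0,0,-2.5],[32,-1,0],26],
    [[0,0,-2],[22,0,0],26],
    [[0,0,-1],[8,0,0],26]
  ]
}}

```text
time: 7.28
position: [0.5417, 0.1644, 0.1663]
tool_rot: [-1.99, -2.395, 0.047]
ft_force: [1.0, 0.7, -5.9]
grip_width: 0.339
```

```bash
python3 go.py 0.5447 0.1826 0.19 11.5|grep -v '\[\['
```

```text
t 7.28 pos [0.5417 0.1644 0.1663] tooly yaw 10.55 q [-0.67  0.22  0.38  1.73 -0.09  1.25 -0.08] F [ 1.   0.7 -5.9] T [ 0.03 -0.06  0.06] w 29.5
yaw 11.5 turn [-2.34 -0.13 -0.95] shift(tool) [ 17.4   5.4 -23.9]
yaw 191.5 turn [ -0.2    3.65 179.02] shift(tool) [ 17.4   5.4 -23.9]
```

Emit:
{"name": "step_arm", "arguments": {
  "rows": [
    [[-1.2,0,-0.5],[8,3,-8],26],
    [[-0.8,0,-0.3],[6,2,-6],26],
    [[0,0,0],[2,0,-2],26],
    [[0,0,0],[0,0,0],26],
    [[0,0,0],[0,0,0],26]
  ]
}}

```text
time: 7.7
position: [0.5426, 0.1803, 0.1807]
tool_rot: [-1.987, -2.428, 0.011]
ft_force: [-0.2, 0.4, -5.7]
grip_width: 0.34
```

```bash
python3 go.py 0.5447 0.1826 0.18 11.5|grep -v '\[\['
```

```text
t 7.7 pos [0.5426 0.1803 0.1807] tooly yaw 11.4 q [-0.69  0.19  0.37  1.72 -0.07  1.25 -0.11] F [-0.2  0.4 -5.7] T [-0.1   0.02 -0.02] w 29.6
yaw 11.5 turn [-0.44  0.08 -0.1 ] shift(tool) [1.8 2.5 0.7]
yaw 191.5 turn [1.300e-01 7.000e-01 1.799e+02] shift(tool) [1.8 2.5 0.7]
```

```bash
cat > snap.py <<'E'
import sys,cv2,numpy as np
from bench import optics
tag=sys.argv[1]
for n in("top","side"):
    im=optics.get_image(n); np.savez(f"{n}{tag}.npz",**im); f=im["frame"][:,:,::-1]
    u0,u1,v0,v1=(165,325,200,320) if n=="top" else (190,350,60,250)
    c=f[v0:v1,u0:u1]; k=5 if n=="top" else 3; cv2.imwrite(f"pics/{n}{tag}.png",cv2.resize(c,None,fx=k,fy=k,interpolation=cv2.INTER_CUBIC))
E
python3 snap.py 2
```

```text
(no output)
```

View pics/side2.png

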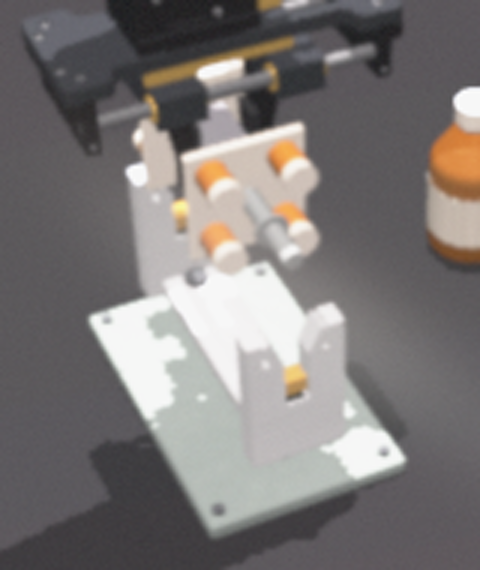

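View pics/top2.png

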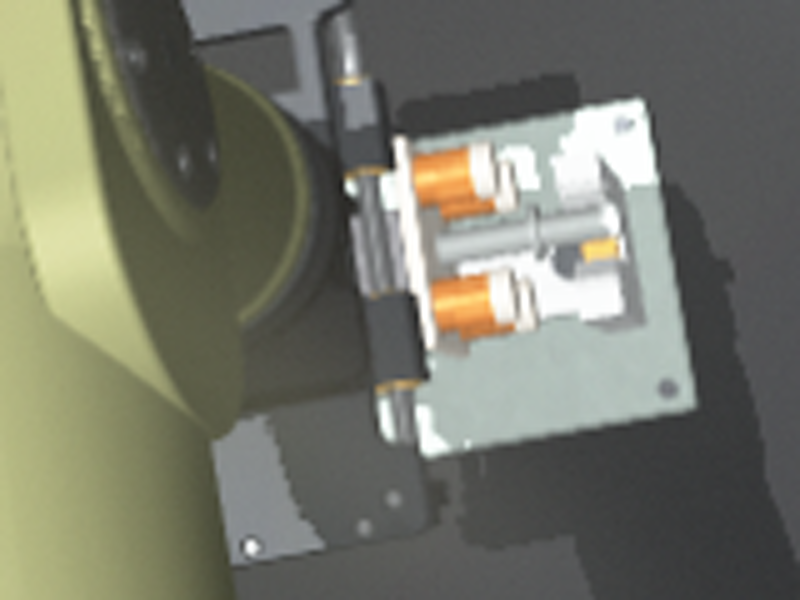

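Side view: the -y axle end sits at about crop (293,258), above and behind the near slot at (293,370), and the rotor looks level. Top view: the -y axle end is at crop (612,215) with the brass shoe at (600,248). Next I measure the end in both clouds.

```bash
cat > axl.py <<'E'
import sys
from h import *
from bench import status
# rotor held: expected from TCP; stand pose (averaged)
tag=sys.argv[1]; C=np.array([.5447,.1826]); a=np.radians(11.4); ex=np.array([np.cos(a),np.sin(a)]); ey=np.array([-np.sin(a),np.cos(a)])
p=status.get_state()["position"]; zc=p[2]+.011
for n in("top","side"):
    im=load(n+tag); X=cloud(im); f=im["frame"]; hsv=cv2.cvtColor(f,cv2.COLOR_RGB2HSV)
    sx=(X[...,:2]-C)@ex; sy=(X[...,:2]-C)@ey; Z=X[...,2]
    print(n,"zc",round(zc,4))
    m=(abs(sx)<.014)&(sy<-.066)&(sy>-.115)&(abs(Z-zc)<.014)&(hsv[...,1]<70)
    if m.sum()>8:
        for lo,hi in((-.115,-.093),(-.093,-.076),(-.076,-.066)):
            k=m&(sy>lo)&(sy<hi)
            if k.sum()>3: print("  -y axle sy",round(float(sy[k].mean()),4),"sx mid %.4f"%((np.percentile(sx[k],3)+np.percentile(sx[k],97))/2),"range %.4f %.4f"%(sx[k].min(),sx[k].max()),"ztop %.4f"%np.percentile(Z[k],95),k.sum())
        print("  end sy %.4f"%sy[m].min())
    # plate -y : outer face
    m=(abs(sx)<.036)&(sy<-.025)&(sy>-.045)&(Z>zc-.03)&(Z<zc+.04)
    if m.sum()>10: print("  plate sx %.4f %.4f zmax %.4f"%(np.percentile(sx[m],1),np.percentile(sx[m],99),np.percentile(Z[m],98)))
    # upright -y
    m=(abs(sx)<.036)&(abs(sy+.084)<.016)&(Z>.121)&(Z<.137)
    if m.sum()>10: print("  upr sx %.4f %.4f sy %.4f %.4f ztop %.4f"%(sx[m].min(),sx[m].max(),sy[m].min(),sy[m].max(),np.median(Z[m])))
E
python3 axl.py 2
cp top0.npz topx.npz
python3 - <<'E'
from h import *
# stand uprights, both ends, first images
C=np.array([.5447,.1826]); a=np.radians(11.4); ex=np.array([np.cos(a),np.sin(a)]); ey=np.array([-np.sin(a),np.cos(a)])
for n in("top","side"):
    im=load(n+"0"); X=cloud(im); f=im["frame"]; hsv=cv2.cvtColor(f,cv2.COLOR_RGB2HSV)
    sx=(X[...,:2]-C)@ex; sy=(X[...,:2]-C)@ey; Z=X[...,2]
    for s in(1,-1):
        m=(abs(sx)<.04)&(abs(sy-s*.084)<.018)&(Z>.122)&(Z<.137)
        L=m&(sx<0); U=m&(sx>0)
        print(n,s,"sx %.4f..%.4f | %.4f..%.4f"%(sx[L].min(),sx[L].max(),sx[U].min(),sx[U].max()),"sy %.4f %.4f"%(sy[m].min(),sy[m].max()),"z %.4f"%np.median(Z[m]))
        b=(hsv[...,0]>15)&(hsv[...,0]<35)&(hsv[...,1]>70)&(abs(sx)<.02)&(abs(sy-s*.084)<.02)
        print("   brass",b.sum(), "sx %.4f %.4f sy %.4f %.4f ztop %.4f"%(sx[b].min(),sx[b].max(),sy[b].min(),sy[b].max(),np.percentile(Z[b],80)))
E
```

```text
top zc 0.1917
  -y axle sy -0.0981 sx mid -0.0036 range -0.0092 0.0023 ztop 0.1975 41
  -y axle sy -0.0844 sx mid -0.0035 range -0.0093 0.0022 ztop 0.1980 68
  -y axle sy -0.072 sx mid -0.0041 range -0.0131 0.0057 ztop 0.2008 59
  end sy -0.1025
  plate sx -0.0355 0.0300 zmax 0.2275
  upr sx -0.0298 0.0301 sy -0.0927 -0.0763 ztop 0.1275
side zc 0.1917
  -y axle sy -0.0991 sx mid -0.0026 range -0.0084 0.0031 ztop 0.1964 57
  -y axle sy -0.0846 sx mid -0.0020 range -0.0078 0.0047 ztop 0.1974 56
  -y axle sy -0.0731 sx mid -0.0020 range -0.0116 0.0120 ztop 0.1998 62
  end sy -0.1041
  plate sx -0.0356 0.0321 zmax 0.2251
  upr sx -0.0291 0.0327 sy -0.0933 -0.0720 ztop 0.1258
top 1 sx -0.0295..-0.0112 | 0.0120..0.0293 sy 0.0750 0.0929 z 0.1276
   brass 43 sx -0.0051 0.0071 sy 0.0770 0.0906 ztop 0.0940
top -1 sx -0.0296..-0.0128 | 0.0130..0.0305 sy -0.0926 -0.0763 z 0.1273
   brass 45 sx -0.0040 0.0082 sy -0.0908 -0.0776 ztop 0.0939
side 1 sx -0.0287..-0.0131 | 0.0141..0.0319 sy 0.0733 0.0918 z 0.1260
   brass 44 sx -0.0068 0.0101 sy 0.0733 0.0921 ztop 0.0917
side -1 sx -0.0289..-0.0128 | 0.0144..0.0329 sy -0.0931 -0.0733 z 0.1264
   brass 54 sx -0.0035 0.0098 sy -0.0908 -0.0779 ztop 0.0917
```

Emit:
{"name": "step_arm", "arguments": {
  "rows": [
    [[-0.4,0,0],[2,3.5,6],26],
    [[0,0,0],[0,0.5,10],26],
    [[0,0,0],[0,0,10],26],
    [[0,0,0],[0,0,5],26],
    [[0,0,0],[0,0,0],26],
    [[0,0,0],[0,0,0],26]
  ]
}}

```text
time: 8.3
position: [0.5467, 0.1788, 0.1448]
tool_rot: [1.997, 2.424, -0.006]
ft_force: [0.1, -0.1, -4.4]
grip_width: 0.342
```

```bash
python3 go.py 0.5458 0.1832 0.13 11.4|grep -v '\[\['
```

```text
t 8.3 pos [0.5467 0.1788 0.1448] tooly yaw 11.01 q [-0.69  0.23  0.37  1.76 -0.09  1.17 -0.1 ] F [ 0.1 -0.1 -4.4] T [-0.07  0.06 -0.  ] w 29.8
yaw 11.4 turn [-0.15  0.19 -0.39] shift(tool) [ 4.6 -0.  14.8]
yaw 191.4 turn [  0.3    0.23 179.61] shift(tool) [ 4.6 -0.  14.8]
```

Emit:
{"name": "step_arm", "arguments": {
  "rows": [
    [[-0.1,0.2,-0.4],[3.5,0,4],26],
    [[0,0,0],[1,0,4],26],
    [[0,0,0],[0,0,2],26],
    [[0,0,0],[0,0,0],26],
    [[0,0,0],[0,0,0],26]
  ]
}}

```text
time: 8.72
position: [0.5457, 0.1841, 0.1336]
tool_rot: [-1.987, -2.432, 0.001]
ft_force: [-0.4, -0.4, -5.3]
grip_width: 0.341
```

```bash
python3 go.py 0.546 0.1833 0.122 11.4|grep -v '\[\['; python3 snap.py 3; python3 axl.py 3
```

```text
t 8.72 pos [0.5457 0.1841 0.1336] tooly yaw 11.49 q [-0.69  0.24  0.36  1.77 -0.09  1.15 -0.09] F [-0.4 -0.4 -5.3] T [-0.    0.   -0.04] w 29.6
yaw 11.4 turn [-0.05 -0.03  0.09] shift(tool) [-0.8  0.2 11.6]
yaw 191.4 turn [ 5.0000e-02 -9.0000e-02 -1.7991e+02] shift(tool) [-0.8  0.2 11.6]
top zc 0.1447
  -y axle sy -0.0964 sx mid 0.0002 range -0.0055 0.0055 ztop 0.1506 24
  -y axle sy -0.0844 sx mid 0.0004 range -0.0052 0.0061 ztop 0.1503 59
  -y axle sy -0.0713 sx mid 0.0003 range -0.0088 0.0097 ztop 0.1535 50
  end sy -0.0994
  plate sx -0.0343 0.0334 zmax 0.1796
  upr sx -0.0300 0.0302 sy -0.0925 -0.0764 ztop 0.1274
side zc 0.1447
  -y axle sy -0.0965 sx mid 0.0017 range -0.0035 0.0070 ztop 0.1492 43
  -y axle sy -0.0841 sx mid 0.0009 range -0.0042 0.0065 ztop 0.1492 53
  -y axle sy -0.0711 sx mid 0.0014 range -0.0083 0.0120 ztop 0.1526 68
  end sy -0.1001
  plate sx -0.0330 0.0346 zmax 0.1788
  upr sx -0.0289 0.0330 sy -0.0959 -0.0699 ztop 0.1260
```

View pics/side3.png

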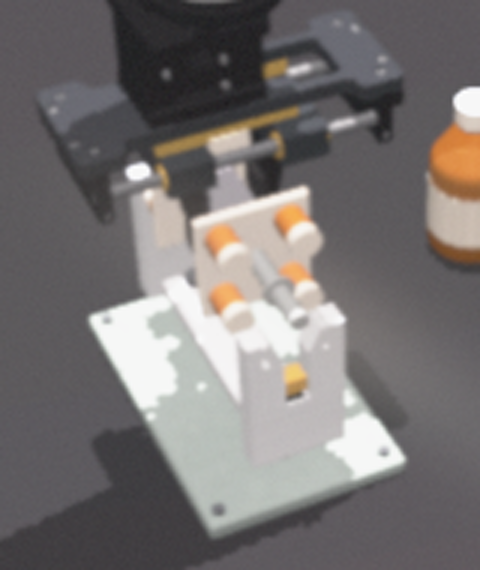

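The axle end now agrees with the slot centre to within 1 mm in both views. It shows just above the near flare at crop (297,315). I'll lower it gently.

Emit:
{"name": "step_arm", "arguments": {
  "rows": [
    [[0,0,0],[-0.5,0,4],26],
    [[0,0,0],[0,0,5],26],
    [[0,0,0],[0,0,5],26],
    [[0,0,0],[0,0,3],26],
    [[0,0,0],[0,0,0],26]
  ]
}}

```text
time: 9.23
position: [0.5464, 0.1835, 0.1157]
tool_rot: [-1.988, -2.432, -0.002]
ft_force: [0.3, -0.3, -5.1]
grip_width: 0.344
```

```bash
python3 go.py 0.5459 0.1834 0.09 11.4|grep -v '\[\['
```

```text
t 9.23 pos [0.5464 0.1835 0.1157] tooly yaw 11.48 q [-0.68  0.26  0.36  1.79 -0.1   1.11 -0.09] F [ 0.3 -0.3 -5.1] T [-0.04  0.06  0.02] w 29.9
yaw 11.4 turn [ 0.05 -0.06  0.08] shift(tool) [-0.1 -0.5 25.7]
yaw 191.4 turn [ 9.0000e-02  8.0000e-02 -1.7992e+02] shift(tool) [-0.1 -0.5 25.7]
```

Emit:
{"name": "step_arm", "arguments": {
  "rows": [
    [[0,0,0],[0,-0.5,3],26],
    [[0,0,0],[0,0,3],26],
    [[0,0,0],[0,0,3],26],
    [[0,0,0],[0,0,1],26],
    [[0,0,0],[0,0,0],26]
  ]
}}

```text
time: 9.65
position: [0.5457, 0.1833, 0.1042]
tool_rot: [-1.988, -2.432, -0.001]
ft_force: [0.2, 0.4, -4.6]
grip_width: 0.343
```

```bash
python3 go.py 0.5459 0.1834 0.09 11.4|grep -v '\[\['
```

```text
t 9.65 pos [0.5457 0.1833 0.1042] tooly yaw 11.47 q [-0.68  0.27  0.36  1.8  -0.11  1.09 -0.08] F [ 0.2  0.4 -4.6] T [-0.09  0.06  0.05] w 29.9
yaw 11.4 turn [ 0.01 -0.04  0.07] shift(tool) [ 0.   0.3 14.2]
yaw 191.4 turn [ 6.0000e-02  1.0000e-02 -1.7993e+02] shift(tool) [ 0.   0.3 14.2]
```

Emit:
{"name": "step_arm", "arguments": {
  "rows": [
    [[0,0,0],[0,0.2,2],26],
    [[0,0,0],[0,0,2],26],
    [[0,0,0],[0,0,2],26],
    [[0,0,0],[0,0,1],26],
    [[0,0,0],[0,0,0],26]
  ]
}}

```text
time: 10.07
position: [0.546, 0.1835, 0.0967]
tool_rot: [-1.988, -2.432, -0.001]
ft_force: [0.3, 0.2, -5.4]
grip_width: 0.345
```

```bash
python3 go.py 0.5459 0.1834 0.09 11.4|grep -v '\[\['
```

```text
t 10.07 pos [0.546  0.1835 0.0967] tooly yaw 11.48 q [-0.68  0.27  0.36  1.81 -0.11  1.08 -0.08] F [ 0.3  0.2 -5.4] T [-0.09 -0.    0.02] w 30.0
yaw 11.4 turn [ 0.03 -0.05  0.08] shift(tool) [-0.1 -0.2  6.7]
yaw 191.4 turn [ 8.0000e-02  4.0000e-02 -1.7992e+02] shift(tool) [-0.1 -0.2  6.7]
```

Emit:
{"name": "step_arm", "arguments": {
  "rows": [
    [[0,0,0],[0,0,1.5],26],
    [[0,0,0],[0,0,1],26],
    [[0,0,0],[0,0,1],26],
    [[0,0,0],[0,0,0],26]
  ]
}}

```text
time: 10.4
position: [0.5461, 0.1836, 0.093]
tool_rot: [-1.988, -2.432, -0.002]
ft_force: [-0.4, 0.0, -4.7]
grip_width: 0.343
```

```bash
python3 go.py 0.5459 0.1834 0.09 11.4|grep -v '\[\['
```

```text
t 10.4 pos [0.5461 0.1836 0.093 ] tooly yaw 11.49 q [-0.68  0.28  0.36  1.81 -0.11  1.07 -0.08] F [-0.4  0.  -4.7] T [-0.06  0.06 -0.02] w 29.9
yaw 11.4 turn [ 0.03 -0.05  0.09] shift(tool) [-0.1 -0.2  3. ]
yaw 191.4 turn [ 9.0000e-02  5.0000e-02 -1.7991e+02] shift(tool) [-0.1 -0.2  3. ]
```

Emit:
{"name": "step_arm", "arguments": {
  "rows": [
    [[0,0,0],[0,-0.2,0.8],26],
    [[0,0,0],[0,0,0.8],26],
    [[0,0,0],[0,0,0.5],26]
  ]
}}

```text
time: 10.65
position: [0.5461, 0.1836, 0.0909]
tool_rot: [-1.988, -2.432, -0.003]
ft_force: [1.2, 0.9, -5.6]
grip_width: 0.342
```

Emit:
{"name": "step_arm", "arguments": {
  "rows": [
    [[0,0,0],[0,0,0.8],26],
    [[0,0,0],[0,0,0.8],26]
  ]
}}

```text
time: 10.82
position: [0.5462, 0.1836, 0.0893]
tool_rot: [-1.988, -2.432, -0.003]
ft_force: [0.8, -0.3, -4.2]
grip_width: 0.338
```

Emit:
{"name": "step_arm", "arguments": {
  "rows": [
    [[0,0,0],[0,0,0.8],26],
    [[0,0,0],[0,0,0.8],26]
  ]
}}

```text
time: 10.98
position: [0.5462, 0.1837, 0.0884]
tool_rot: [-1.988, -2.432, -0.003]
ft_force: [-2.8, -0.5, 3.0]
grip_width: 0.344
```

```bash
python3 go.py 0.5459 0.1834 0.09 11.4|grep -v '\[\['
```

```text
t 10.98 pos [0.5462 0.1837 0.0884] tooly yaw 11.49 q [-0.68  0.28  0.36  1.82 -0.11  1.06 -0.08] F [-2.8 -0.5  3. ] T [-0.29  0.71  0.02] w 29.9
yaw 11.4 turn [ 0.07 -0.08  0.09] shift(tool) [-0.2 -0.4 -1.6]
yaw 191.4 turn [ 1.2000e-01  1.1000e-01 -1.7991e+02] shift(tool) [-0.2 -0.4 -1.6]
```

Emit:
{"name": "step_arm", "arguments": {
  "rows": [
    [[0,0,0],[0,-0.3,1],26],
    [[0,0,0],[0,0,1],26]
  ]
}}

```text
time: 11.15
position: [0.5462, 0.1836, 0.0882]
tool_rot: [-1.988, -2.432, -0.004]
ft_force: [-4.1, -1.3, 4.7]
grip_width: 0.34
```

Emit:
{"name": "step_arm", "arguments": {
  "rows": [
    [[0,0,0],[0,0,1],26],
    [[0,0,0],[0,0,1],26]
  ]
}}

```text
time: 11.32
position: [0.5463, 0.1836, 0.088]
tool_rot: [-1.987, -2.432, -0.005]
ft_force: [-4.6, -1.9, 6.4]
grip_width: 0.336
```

```bash
python3 go.py 0.5459 0.1834 0.082 11.4|grep -v '\[\['
```

```text
t 11.32 pos [0.5463 0.1836 0.088 ] tooly yaw 11.48 q [-0.68  0.28  0.36  1.82 -0.12  1.06 -0.08] F [-4.6 -1.9  6.4] T [-0.43  0.99 -0.02] w 29.3
yaw 11.4 turn [ 0.11 -0.16  0.08] shift(tool) [-0.2 -0.4  6. ]
yaw 191.4 turn [ 2.5000e-01  1.7000e-01 -1.7992e+02] shift(tool) [-0.2 -0.4  6. ]
```

Emit:
{"name": "step_arm", "arguments": {
  "rows": [
    [[0,0,0],[0,-0.8,1.5],26],
    [[0,0,0],[0,-0.5,1.5],26]
  ]
}}

```text
time: 11.48
position: [0.5463, 0.1836, 0.0875]
tool_rot: [1.988, 2.432, 0.01]
ft_force: [-3.5, -2.1, 7.0]
grip_width: 0.339
```

Emit:
{"name": "step_arm", "arguments": {
  "rows": [
    [[0,0,0],[0,-0.5,2],26],
    [[0,0,0],[0,-0.5,2],26]
  ]
}}

```text
time: 11.65
position: [0.5463, 0.1837, 0.0861]
tool_rot: [1.988, 2.432, 0.013]
ft_force: [-4.0, -1.4, 7.7]
grip_width: 0.342
```

```bash
python3 go.py 0.5459 0.1834 0.082 11.4|grep -v '\[\['
```

```text
t 11.65 pos [0.5463 0.1837 0.0861] tooly yaw 11.46 q [-0.68  0.28  0.36  1.82 -0.12  1.05 -0.07] F [-4.  -1.4  7.7] T [-0.42  0.9   0.02] w 29.7
yaw 11.4 turn [ 0.41 -0.28  0.07] shift(tool) [-0.2 -0.5  4.1]
yaw 191.4 turn [   0.43    0.64 -179.93] shift(tool) [-0.2 -0.5  4.1]
```

Emit:
{"name": "step_arm", "arguments": {
  "rows": [
    [[0.3,-0.2,0],[0,-0.8,2],26],
    [[0.2,-0.2,0],[0,-0.5,2],26]
  ]
}}

```text
time: 11.82
position: [0.5463, 0.1836, 0.0848]
tool_rot: [1.988, 2.431, 0.001]
ft_force: [-5.0, -1.3, 7.6]
grip_width: 0.341
```

Emit:
{"name": "step_arm", "arguments": {
  "rows": [
    [[0.2,-0.1,0],[0,-0.5,2],26],
    [[0.2,-0.1,0],[0,-0.5,2],26]
  ]
}}

```text
time: 11.98
position: [0.5462, 0.1836, 0.0835]
tool_rot: [1.988, 2.432, -0.008]
ft_force: [-4.5, -2.4, 7.5]
grip_width: 0.339
```

```bash
python3 go.py 0.5459 0.1834 0.082 11.4|grep -v '\[\['
```

```text
t 11.98 pos [0.5462 0.1836 0.0835] tooly yaw 11.45 q [-0.68  0.29  0.36  1.82 -0.11  1.06 -0.08] F [-4.5 -2.4  7.5] T [-0.42  0.91  0.06] w 29.5
yaw 11.4 turn [-0.2   0.21  0.05] shift(tool) [-0.1 -0.4  1.5]
yaw 191.4 turn [  -0.33   -0.32 -179.95] shift(tool) [-0.1 -0.4  1.5]
```

Emit:
{"name": "step_arm", "arguments": {
  "rows": [
    [[0,0.1,0],[0,-0.8,2],26],
    [[0,0,0],[0,-0.5,2],26]
  ]
}}

```text
time: 12.15
position: [0.5463, 0.1836, 0.0822]
tool_rot: [1.988, 2.432, -0.002]
ft_force: [-5.8, -1.1, 10.0]
grip_width: 0.342
```

Emit:
{"name": "step_arm", "arguments": {
  "rows": [
    [[0,0,0],[0,-0.5,2],26],
    [[0,0,0],[0,-0.5,2],26]
  ]
}}

```text
time: 12.32
position: [0.5463, 0.1836, 0.082]
tool_rot: [1.989, 2.432, 0.002]
ft_force: [-6.2, -2.8, 12.4]
grip_width: 0.339
```

```bash
python3 go.py 0.5459 0.1834 0.082 11.4|grep -v '\[\['
```

```text
t 12.32 pos [0.5463 0.1836 0.082 ] tooly yaw 11.45 q [-0.68  0.29  0.36  1.82 -0.12  1.05 -0.08] F [-6.2 -2.8 12.4] T [-0.56  1.44  0.11] w 29.5
yaw 11.4 turn [ 0.06 -0.03  0.05] shift(tool) [-0.1 -0.4 -0. ]
yaw 191.4 turn [ 4.0000e-02  1.0000e-01 -1.7995e+02] shift(tool) [-0.1 -0.4 -0. ]
```

Emit:
{"name": "step_arm", "arguments": {
  "rows": [
    [[0,0,0],[0,-1,2.5],26],
    [[0,0,0],[0,-1,2.5],26]
  ]
}}

```text
time: 12.48
position: [0.5463, 0.1836, 0.0818]
tool_rot: [1.988, 2.431, 0.009]
ft_force: [-5.6, -2.3, 13.6]
grip_width: 0.341
```

```bash
python3 go.py 0.5459 0.1834 0.082 11.4|grep -v '\[\['; python3 snap.py 4; sed -i 's/&(hsv\[...,1\]<70)/\&(hsv[...,1]<70)/' axl.py; python3 axl.py 4
```

```text
t 12.48 pos [0.5463 0.1836 0.0818] tooly yaw 11.44 q [-0.68  0.29  0.36  1.83 -0.12  1.04 -0.08] F [-5.6 -2.3 13.6] T [-0.55  1.38  0.05] w 29.7
yaw 11.4 turn [ 0.3  -0.13  0.04] shift(tool) [-0.2 -0.4 -0.2]
yaw 191.4 turn [   0.21    0.47 -179.96] shift(tool) [-0.2 -0.4 -0.2]
top zc 0.0929
  -y axle sy -0.0965 sx mid 0.0003 range -0.0049 0.0067 ztop 0.0979 24
  -y axle sy -0.0853 sx mid -0.0004 range -0.0129 0.0125 ztop 0.1017 79
  -y axle sy -0.0714 sx mid 0.0006 range -0.0082 0.0091 ztop 0.1024 42
  end sy -0.0997
  plate sx -0.0339 0.0334 zmax 0.1287
  upr sx -0.0299 0.0306 sy -0.0925 -0.0763 ztop 0.1272
side zc 0.0929
  -y axle sy -0.0975 sx mid 0.0014 range -0.0043 0.0070 ztop 0.0974 38
  -y axle sy -0.0881 sx mid -0.0001 range -0.0139 0.0140 ztop 0.1045 147
  -y axle sy -0.0715 sx mid 0.0052 range -0.0007 0.0105 ztop 0.1005 33
  end sy -0.1002
  plate sx -0.0327 0.0338 zmax 0.1268
  upr sx -0.0292 0.0332 sy -0.0933 -0.0727 ztop 0.1263
```

View pics/side4.png

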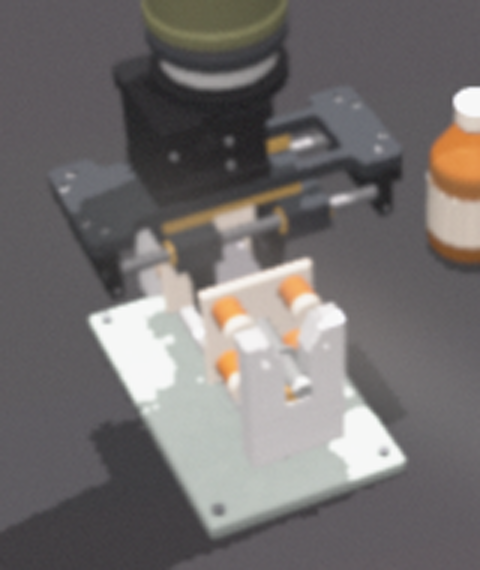

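The axle end is down in the near slot at crop (297,385). The depth height matches home at about 0.093, with the force rising as it would on a stop. I'll bias the press to each end to confirm both shoes are down.

Emit:
{"name": "step_arm", "arguments": {
  "grip_force": 55,
  "rows": [
    [[0.2,0.5,0],[0,-0.7,2],26],
    [[0.2,0.7,0],[0,-0.7,2],26],
    [[0,0.7,0],[0,-0.7,2],26]
  ]
}}

```text
time: 12.83
position: [0.5462, 0.1839, 0.0821]
tool_rot: [-1.969, -2.412, -0.04]
ft_force: [-6.2, -1.3, 9.5]
grip_width: 0.338
```

```bash
python3 go.py 0.5459 0.1834 0.082 11.4|grep -v '\[\['
```

```text
t 12.83 pos [0.5462 0.1839 0.0821] tooly yaw 11.55 q [-0.65  0.29  0.35  1.83 -0.16  1.04 -0.03] F [-6.2 -1.3  9.5] T [-0.84  1.1  -0.02] w 29.4
yaw 11.4 turn [ 0.16 -2.15  0.15] shift(tool) [-0.4 -0.4  0. ]
yaw 191.4 turn [   3.37    0.26 -179.82] shift(tool) [-0.4 -0.4  0. ]
```

```bash
python3 snap.py 5;  python3 axl.py 5 | grep -E "end|zc|-y axle sy -0.09|plate"
```

```text
top zc 0.0931
  -y axle sy -0.0965 sx mid 0.0004 range -0.0048 0.0064 ztop 0.0979 24
  end sy -0.0998
  plate sx -0.0338 0.0328 zmax 0.1284
side zc 0.0931
  -y axle sy -0.0967 sx mid -0.0023 range -0.0119 0.0085 ztop 0.0967 44
  end sy -0.0999
  plate sx -0.0326 0.0348 zmax 0.1267
```

View pics/side5.png

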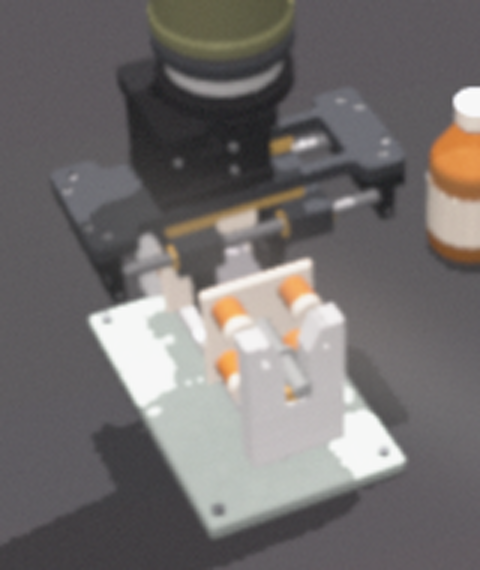

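The -y end hasn't moved: ztop is still 0.0979 and the plate edge is in place. So only the pads pivoted, and that shoe is on its stop. Now I bias the other way.

Emit:
{"name": "step_arm", "arguments": {
  "rows": [
    [[0,-1,0],[0,-0.5,1.5],26],
    [[0,-1,0],[0,-0.7,2],26],
    [[0,-1,0],[0,-0.7,2],26],
    [[0,-0.5,0],[0,-0.7,2],26]
  ]
}}

```text
time: 13.27
position: [0.5467, 0.1834, 0.082]
tool_rot: [1.976, 2.413, -0.01]
ft_force: [-5.3, -3.5, 10.5]
grip_width: 0.343
```

```bash
python3 go.py 0.5459 0.1834 0.082 11.4|grep -v '\[\[';python3 snap.py 6;  python3 axl.py 6 | grep -E "end|zc|-y axle sy -0.09|plate"
```

```text
t 13.27 pos [0.5467 0.1834 0.082 ] tooly yaw 11.36 q [-0.69  0.29  0.36  1.83 -0.09  1.04 -0.11] F [-5.3 -3.5 10.5] T [-0.14  1.24  0.05] w 29.8
yaw 11.4 turn [ 0.54  1.24 -0.04] shift(tool) [ 0.2 -0.7  0. ]
yaw 191.4 turn [  1.94  -0.86 179.94] shift(tool) [ 0.2 -0.7  0. ]
top zc 0.093
  -y axle sy -0.0966 sx mid 0.0009 range -0.0050 0.0070 ztop 0.0996 26
  end sy -0.1000
  plate sx -0.0337 0.0343 zmax 0.1287
side zc 0.093
  -y axle sy -0.0973 sx mid 0.0022 range -0.0102 0.0074 ztop 0.0988 40
  end sy -0.1013
  plate sx -0.0323 0.0341 zmax 0.1271
```

Emit:
{"name": "step_arm", "arguments": {
  "rows": [
    [[0.2,0,0],[0,-0.7,2.5],26],
    [[0.2,0.5,0],[0,-0.7,2.5],26],
    [[0,0.5,0],[0,-0.7,2.5],26],
    [[0,0.3,0],[0,-0.7,2.5],26]
  ]
}}

```text
time: 13.7
position: [0.5466, 0.1835, 0.0816]
tool_rot: [1.99, 2.43, 0.015]
ft_force: [-6.7, -2.1, 13.8]
grip_width: 0.341
```

```bash
python3 go.py 0.5459 0.1834 0.082 11.4|grep -v '\[\[';python3 snap.py 7;  python3 axl.py 7 | grep -E "end|zc|-y axle sy -0.09|plate"
```

```text
t 13.7 pos [0.5466 0.1835 0.0816] tooly yaw 11.39 q [-0.68  0.29  0.36  1.83 -0.12  1.04 -0.07] F [-6.7 -2.1 13.8] T [-0.83  1.51  0.05] w 29.7
yaw 11.4 turn [ 0.45 -0.32 -0.01] shift(tool) [ 0.  -0.7 -0.4]
yaw 191.4 turn [ -0.51  -0.71 179.99] shift(tool) [ 0.  -0.7 -0.4]
top zc 0.0926
  -y axle sy -0.0967 sx mid 0.0010 range -0.0045 0.0068 ztop 0.0994 26
  end sy -0.1001
  plate sx -0.0337 0.0339 zmax 0.1283
side zc 0.0926
  -y axle sy -0.0974 sx mid 0.0024 range -0.0030 0.0079 ztop 0.0967 38
  end sy -0.1007
  plate sx -0.0323 0.0346 zmax 0.1266
```

Emit:
{"name": "step_arm", "arguments": {
  "rows": [
    [[0,-0.2,0],[0,-0.8,0],26],
    [[0,0,0],[0,-0.5,-0.5],26]
  ]
}}

```text
time: 13.97
position: [0.5465, 0.1836, 0.0837]
tool_rot: [1.987, 2.427, 0.016]
ft_force: [1.0, -0.2, -4.7]
grip_width: 0.338
```

```bash
python3 go.py 0.5459 0.1834 0.082 11.4|grep -v '\[\['
```

```text
t 13.97 pos [0.5465 0.1836 0.0837] tooly yaw 11.38 q [-0.68  0.28  0.36  1.83 -0.11  1.04 -0.08] F [ 1.  -0.2 -4.7] T [-0.08  0.02  0.06] w 29.4
yaw 11.4 turn [ 0.64 -0.16 -0.01] shift(tool) [-0.1 -0.6  1.7]
yaw 191.4 turn [ -0.26  -1.01 179.98] shift(tool) [-0.1 -0.6  1.7]
```

Emit:
{"name": "step_arm", "arguments": {
  "rows": [
    [[0.4,-0.1,0],[0,-0.3,0.8],26],
    [[0,0,0],[0,0,0.5],26]
  ]
}}

```text
time: 14.13
position: [0.5465, 0.1836, 0.0824]
tool_rot: [1.989, 2.429, 0.007]
ft_force: [-2.4, 0.2, 5.0]
grip_width: 0.338
```

```bash
python3 go.py 0.5459 0.1834 0.082 11.4|grep -v '\[\['
```

```text
t 14.13 pos [0.5465 0.1836 0.0824] tooly yaw 11.39 q [-0.68  0.29  0.36  1.82 -0.12  1.04 -0.08] F [-2.4  0.2  5. ] T [-0.43  0.68 -0.05] w 29.4
yaw 11.4 turn [ 0.28 -0.06 -0.01] shift(tool) [-0.  -0.6  0.4]
yaw 191.4 turn [-1.0000e-01 -4.4000e-01  1.7999e+02] shift(tool) [-0.  -0.6  0.4]
```

Emit:
{"name": "step_arm", "arguments": {
  "rows": [
    [[0,0,0],[0,-0.4,0],28],
    [[0,0,0],[0,0,0],34],
    [[0,0,0],[0,0,0],45],
    [[0,0,0],[0,0,0],55],
    [[0,0,0],[0,0,0],60]
  ]
}}

```text
time: 14.55
position: [0.5482, 0.1843, 0.0828]
tool_rot: [1.988, 2.427, 0.013]
ft_force: [0.0, 0.2, -0.1]
grip_width: 0.54
```

```bash
python3 go.py 0.5459 0.1834 0.082 11.4|grep -v '\[\['
```

```text
t 14.55 pos [0.5482 0.1843 0.0828] tooly yaw 11.37 q [-0.68  0.29  0.36  1.82 -0.12  1.04 -0.08] F [ 0.   0.2 -0.1] T [-0.08  0.05  0.01] w 46.9
yaw 11.4 turn [ 0.52 -0.1  -0.03] shift(tool) [-0.4 -2.4  0.8]
yaw 191.4 turn [-1.6000e-01 -8.1000e-01  1.7997e+02] shift(tool) [-0.4 -2.4  0.8]
```

Emit:
{"name": "step_arm", "arguments": {
  "rows": [
    [[0,0,0],[0,-1.5,-4],60],
    [[0,0,0],[0,-0.5,-10],60],
    [[0,0,0],[0,0,-20],60],
    [[0,0,0],[0,0,-30],60],
    [[0,0,0],[0,0,-30],60],
    [[0,0,0],[0,0,-30],60],
    [[0,0,-2.5],[20,0,-20],60],
    [[0,0,-3.5],[35,0,-5],60],
    [[0,0,-3.5],[40,0,0],60],
    [[0,0,-3.5],[40,0,0],60],
    [[0,0,-3.5],[40,0,0],60],
    [[0,0,-3.5],[40,0,0],60]
  ]
}}

```text
time: 15.55
position: [0.478, 0.3779, 0.251]
tool_rot: [1.548, 2.715, 0.025]
ft_force: [-0.1, 0.3, 0.6]
grip_width: 0.686
```

Emit:
{"name": "step_arm", "arguments": {
  "rows": [
    [[0,0,-3.5],[40,0,0],60],
    [[0,0,-3.5],[40,0,0],60],
    [[0,0,-2],[20,0,0],60],
    [[0,0,0],[0,0,0],60]
  ]
}}

```text
time: 15.88
position: [0.4124, 0.4745, 0.2545]
tool_rot: [1.298, 2.845, 0.035]
ft_force: [-0.5, 0.3, 0.7]
grip_width: 0.688
```

```bash
python3 go.py 0.5459 0.1834 0.082 11.4|grep -v '\[\['; python3 snap.py 8
```

```text
t 15.88 pos [0.4124 0.4745 0.2545] tooly yaw 40.96 q [-1.01  0.24  0.13  1.5  -0.02  1.37 -0.17] F [-0.5  0.3  0.7] T [-0.02  0.09 -0.02] w 59.9
yaw 11.4 turn [ 1.52 -0.18 29.56] shift(tool) [-306.7  -94.5  171.2]
yaw 191.4 turn [   0.24    2.04 -150.43] shift(tool) [-306.7  -94.5  171.2]
```

View pics/side8.png

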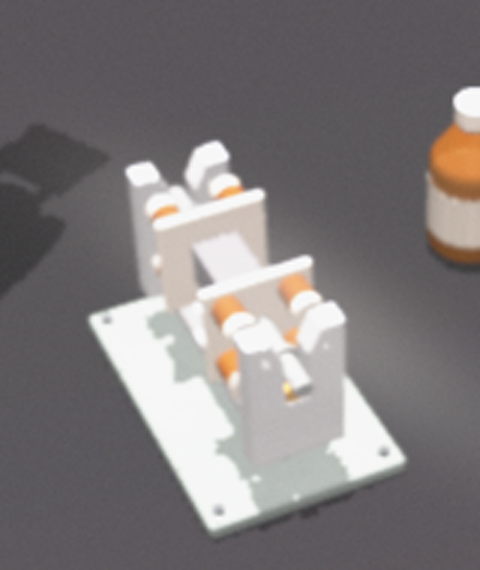

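View pics/top8.png

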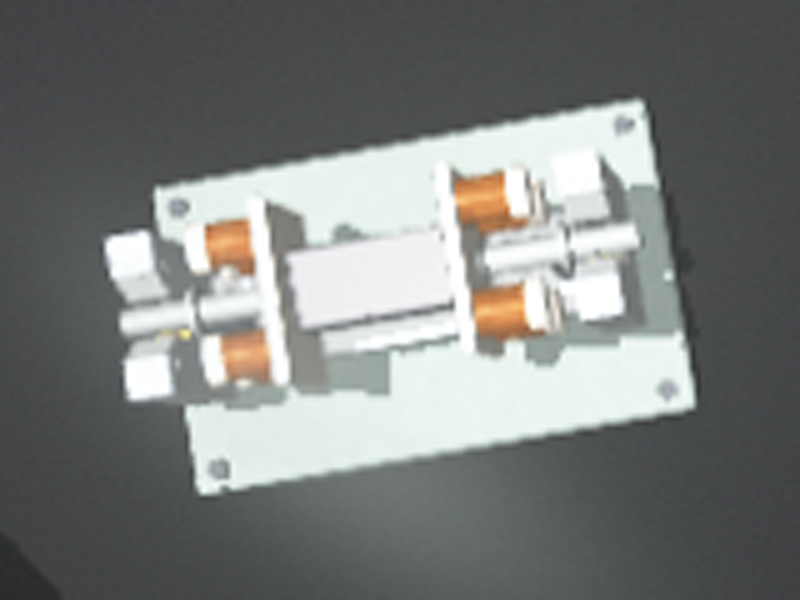

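Both views are clear of the arm. The rotor lies in both slots, and the axle ends show at top-crop (125,320) and (635,237). Next I measure how level it is and how high.

```bash
cat > fin.py <<'E'
import sys
from h import *
tag=sys.argv[1]; C=np.array([.5447,.1826]); a=np.radians(11.4); ex=np.array([np.cos(a),np.sin(a)]); ey=np.array([-np.sin(a),np.cos(a)])
for n in("top","side"):
    im=load(n+tag); X=cloud(im); hsv=cv2.cvtColor(im["frame"],cv2.COLOR_RGB2HSV)
    sx=(X[...,:2]-C)@ex; sy=(X[...,:2]-C)@ey; Z=X[...,2]
    med=lambda m:(round(float(np.median(Z[m])),4),int(m.sum())) if m.sum() else None
    print(n,"bench",med((abs(sx)<.2)&(abs(sx)>.1)&(abs(sy)<.1)&(abs(Z)<.01)))
    k=0.0003 if n=="top" else .0015
    for s in(1,-1):
        print(" ",s,"uprtop",med((abs(abs(sx)-.022)<.006)&(abs(sy-s*.084)<.007)&(Z>.12)&(Z<.135)),
          "plate top",med((abs(sx)<.03)&(abs(sy-s*.035)<.004)&(Z>.115)&(Z<.14)),
          "axle ridge tip",med((abs(sx-k)<.0022)&(abs(sy-s*.094)<.006)&(Z>.085)&(Z<.115)),
          "axle in slot",med((abs(sx-k)<.0022)&(abs(sy-s*.084)<.007)&(Z>.085)&(Z<.115)),
          "inner", med((abs(sx-k)<.0022)&(abs(sy-s*.058)<.008)&(Z>.085)&(Z<.115)))
    m=(abs(sx-k)<.012)&(abs(sy)<.028)&(Z>.1)&(Z<.118)
    A=np.c_[sx[m],sy[m],np.ones(m.sum())]; c=np.linalg.lstsq(A,Z[m],rcond=None)[0]; print("  hub top z %.4f slope x %.3f deg, y %.3f deg"%(c[2],*np.degrees(np.arctan(c[:2]))),m.sum())
    # base plate slope as reference
    m=(Z>.006)&(Z<.018)&(abs(sx)<.06)&(abs(sy)<.1); A=np.c_[sx[m],sy[m],np.ones(m.sum())]; c=np.linalg.lstsq(A,Z[m],rcond=None)[0]; print("  base z %.4f slopes %.3f %.3f"%(c[2],*np.degrees(np.arctan(c[:2]))))
E
python3 fin.py 8
```

```text
top bench (-0.0003, 8874)
  1 uprtop (0.1278, 97) plate top (0.1264, 147) axle ridge tip (0.098, 16) axle in slot (0.0976, 18) inner (0.0988, 20)
  -1 uprtop (0.1275, 99) plate top (0.1267, 140) axle ridge tip (0.0988, 14) axle in slot (0.0988, 18) inner (0.0983, 21)
  hub top z 0.1076 slope x 0.569 deg, y 0.036 deg 381
  base z 0.0118 slopes 0.053 0.039
side bench (-0.0013, 7603)
  1 uprtop (0.1261, 72) plate top (0.122, 187) axle ridge tip (0.0959, 9) axle in slot (0.0961, 11) inner None
  -1 uprtop (0.1263, 111) plate top (0.1232, 206) axle ridge tip (0.0968, 19) axle in slot (0.0968, 14) inner (0.0977, 14)
  hub top z 0.1068 slope x 0.816 deg, y -0.287 deg 181
  base z 0.0107 slopes 0.004 0.020
```

Levelness is nearly right: the axle is about 92.7 mm up and expected home is about 92.8. Both cameras put the -y end some 0.5–0.8 mm high, though. I'll press lightly on the hub top with closed fingertips, first towards -y, so the load shares freely between the shoes.

Emit:
{"name": "step_arm", "arguments": {
  "grip_force": 20,
  "rows": [
    [[0.5,0,1.5],[-15,0,0],0],
    [[0.5,0,3],[-28,0,0],0],
    [[0.5,0,3.2],[-34,0,0],0],
    [[0,0,3.2],[-36,0,0],0],
    [[0,0,3.2],[-36,0,0],0],
    [[0,0,3.2],[-36,0,0],0],
    [[0,0,3.2],[-36,0,0],0],
    [[0,0,3.2],[-36,0,0],0],
    [[0,0,2.5],[-28,0,0],0],
    [[0,0,1.5],[-14,0,0],0],
    [[0,0,0],[0,0,0],0],
    [[0,0,0],[0,0,0],0]
  ]
}}

```text
time: 16.98
position: [0.5694, 0.1498, 0.2616]
tool_rot: [2.065, 2.342, -0.012]
ft_force: [0.5, 0.9, -0.2]
grip_width: 0.01
```

```bash
python3 go.py 0.5495 0.1689 0.135 11.4|grep -v '\[\['
```

```text
t 16.98 pos [0.5694 0.1498 0.2616] tooly yaw 7.2 q [-0.66  0.18  0.4   1.58 -0.05  1.39 -0.14] F [ 0.5  0.9 -0.2] T [ 0.01  0.04 -0.02] w 0.9
yaw 11.4 turn [ 0.35  1.13 -4.21] shift(tool) [ 23.9 -18.2 126.1]
yaw 191.4 turn [  1.74  -0.53 175.78] shift(tool) [ 23.9 -18.2 126.1]
```

Emit:
{"name": "step_arm", "arguments": {
  "rows": [
    [[0.2,0.6,-2],[10,-8,10],0],
    [[0.1,0.4,-1.6],[8,-7,20],0],
    [[0,0,-0.4],[3,-2,20],0],
    [[0,0,0],[0,0,15],0],
    [[0,0,0],[0,0,0],0],
    [[0,0,0],[0,0,0],0]
  ]
}}

```text
time: 17.48
position: [0.5477, 0.1764, 0.1957]
tool_rot: [-1.977, -2.44, -0.007]
ft_force: [-0.5, 0.7, 0.9]
grip_width: 0.002
```

```bash
python3 go.py 0.5495 0.1689 0.135 11.4|grep -v '\[\['
```

```text
t 17.48 pos [0.5477 0.1764 0.1957] tooly yaw 11.97 q [-0.68  0.18  0.37  1.71 -0.07  1.26 -0.09] F [-0.5  0.7  0.9] T [-0.1  -0.01  0.03] w 0.2
yaw 11.4 turn [ 0.16 -0.2   0.57] shift(tool) [-7.9  0.  60.7]
yaw 191.4 turn [   0.32    0.25 -179.43] shift(tool) [-7.9  0.  60.7]
```

Emit:
{"name": "step_arm", "arguments": {
  "rows": [
    [[0.1,-0.1,0.4],[-5,0,10],0],
    [[0,0,0],[-1.5,0,15],0],
    [[0,0,0],[0,0,12],0],
    [[0,0,0],[0,0,5],0],
    [[0,0,0],[0,0,0],0],
    [[0,0,0],[0,0,0],0]
  ]
}}

```text
time: 17.98
position: [0.5509, 0.1737, 0.1543]
tool_rot: [1.98, 2.437, 0.01]
ft_force: [1.1, 0.2, -0.1]
grip_width: 0.006
```

```bash
python3 go.py 0.5495 0.1689 0.118 11.4|grep -v '\[\['
```

```text
t 17.98 pos [0.5509 0.1737 0.1543] tooly yaw 11.82 q [-0.67  0.22  0.37  1.75 -0.09  1.18 -0.07] F [ 1.1  0.2 -0.1] T [-0.08  0.07  0.01] w 0.5
yaw 11.4 turn [ 0.33 -0.19  0.42] shift(tool) [-4.5 -2.6 36.2]
yaw 191.4 turn [   0.29    0.51 -179.58] shift(tool) [-4.5 -2.6 36.2]
```

Emit:
{"name": "step_arm", "arguments": {
  "rows": [
    [[0.2,-0.1,0.3],[-3.5,-2,6],0],
    [[0.1,0,0.1],[-1,-0.5,8],0],
    [[0,0,0],[0,0,6],0],
    [[0,0,0],[0,0,2],0],
    [[0,0,0],[0,0,0],0],
    [[0,0,0],[0,0,0],0]
  ]
}}

```text
time: 18.48
position: [0.5505, 0.1682, 0.1316]
tool_rot: [1.991, 2.43, 0.005]
ft_force: [-0.6, 0.3, 0.8]
grip_width: 0.003
```

```bash
python3 go.py 0.5495 0.1689 0.118 11.4|grep -v '\[\['; python3 snap.py 9
```

```text
t 18.48 pos [0.5505 0.1682 0.1316] tooly yaw 11.32 q [-0.67  0.24  0.37  1.78 -0.1   1.14 -0.07] F [-0.6  0.3  0.8] T [-0.12  0.06 -0.02] w 0.3
yaw 11.4 turn [ 0.15 -0.1  -0.08] shift(tool) [ 0.9 -0.9 13.6]
yaw 191.4 turn [-1.6000e-01 -2.3000e-01  1.7992e+02] shift(tool) [ 0.9 -0.9 13.6]
```

View pics/side9.png

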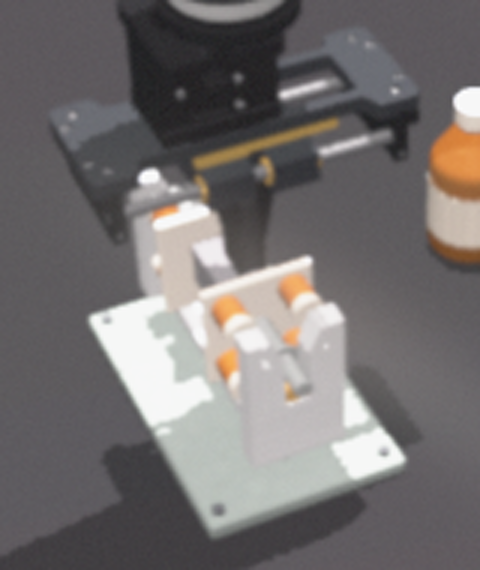

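The closed fingers are between the plates, at about crop (250,240), just behind the near plate. Lowering to touch.

Emit:
{"name": "step_arm", "arguments": {
  "rows": [
    [[0.1,0,0],[0.8,-0.7,4],0],
    [[0,0,0],[0,0,4],0],
    [[0,0,0],[0,0,2],0],
    [[0,0,0],[0,0,1],0]
  ]
}}

```text
time: 18.92
position: [0.5504, 0.1696, 0.1209]
tool_rot: [-1.991, -2.43, -0.006]
ft_force: [0.4, 0.2, 0.1]
grip_width: 0.002
```

Emit:
{"name": "step_arm", "arguments": {
  "rows": [
    [[0,0,0],[0,0,1],0],
    [[0,0,0],[0,0,1],0],
    [[0,0,0],[0,0,1],0]
  ]
}}

```text
time: 19.17
position: [0.5503, 0.1697, 0.1174]
tool_rot: [-1.99, -2.43, -0.006]
ft_force: [0.1, 0.6, -1.0]
grip_width: 0.005
```

Emit:
{"name": "step_arm", "arguments": {
  "rows": [
    [[0,0,0],[0,0,1],0],
    [[0,0,0],[0,0,1],0]
  ]
}}

```text
time: 19.33
position: [0.5507, 0.1697, 0.1158]
tool_rot: [1.99, 2.43, 0.007]
ft_force: [-0.6, -1.2, 6.6]
grip_width: 0.005
```

Emit:
{"name": "step_arm", "arguments": {
  "rows": [
    [[0,0,0],[0,0,1],0],
    [[0,0,0],[0,0,1],0]
  ]
}}

```text
time: 19.5
position: [0.5512, 0.1698, 0.116]
tool_rot: [1.991, 2.43, 0.009]
ft_force: [-3.7, -0.9, 6.5]
grip_width: 0.007
```

```bash
python3 go.py 0.5495 0.1689 0.115 11.4|grep -v '\[\['
```

```text
t 19.5 pos [0.5512 0.1698 0.116 ] tooly yaw 11.36 q [-0.66  0.25  0.37  1.79 -0.1   1.11 -0.06] F [-3.7 -0.9  6.5] T [-0.29  0.61 -0.03] w 0.6
yaw 11.4 turn [ 0.26 -0.19 -0.04] shift(tool) [-0.5 -1.8  0.9]
yaw 191.4 turn [ -0.3   -0.41 179.96] shift(tool) [-0.5 -1.8  0.9]
```

Emit:
{"name": "step_arm", "arguments": {
  "rows": [
    [[0.2,-0.1,0],[0,-1,2],0],
    [[0,0,0],[0,-1,2.5],0]
  ]
}}

```text
time: 19.67
position: [0.551, 0.1698, 0.1153]
tool_rot: [1.99, 2.429, 0.009]
ft_force: [-2.5, -2.6, 15.1]
grip_width: 0.003
```

Emit:
{"name": "step_arm", "arguments": {
  "rows": [
    [[0.1,0,0],[0,-1,2.5],0],
    [[0.1,0,0],[0,-1,2.5],0]
  ]
}}

```text
time: 19.83
position: [0.5513, 0.1698, 0.1155]
tool_rot: [1.991, 2.429, 0.013]
ft_force: [-3.3, -0.9, 12.0]
grip_width: 0.004
```

Emit:
{"name": "step_arm", "arguments": {
  "rows": [
    [[0.1,0,0],[0,-1,3],0],
    [[0.1,0,0],[0,-1,3],0]
  ]
}}

```text
time: 20.0
position: [0.5514, 0.1698, 0.1153]
tool_rot: [-1.992, -2.429, -0.016]
ft_force: [-3.9, -1.9, 15.2]
grip_width: 0.004
```

```bash
python3 go.py 0.5495 0.1689 0.115 11.4|grep -v '\[\['
```

```text
t 20.0 pos [0.5514 0.1698 0.1153] tooly yaw 11.31 q [-0.66  0.25  0.37  1.8  -0.11  1.1  -0.06] F [-3.9 -1.9 15.2] T [-0.47  1.19  0.04] w 0.4
yaw 11.4 turn [ 0.45 -0.39 -0.09] shift(tool) [-0.5 -2.   0.2]
yaw 191.4 turn [ -0.61  -0.7  179.91] shift(tool) [-0.5 -2.   0.2]
```

Emit:
{"name": "step_arm", "arguments": {
  "rows": [
    [[0.3,-0.2,0],[0,-1,3.5],0],
    [[0.2,-0.1,0],[0,-1,3.5],0],
    [[0.1,-0.1,0],[0,-1,3.5],0]
  ]
}}

```text
time: 20.25
position: [0.5517, 0.1698, 0.1151]
tool_rot: [1.993, 2.428, 0.009]
ft_force: [-4.9, -2.7, 17.6]
grip_width: 0.005
```

```bash
python3 go.py 0.5495 0.1689 0.115 11.4|grep -v '\[\['
```

```text
t 20.25 pos [0.5517 0.1698 0.1151] tooly yaw 11.26 q [-0.66  0.25  0.37  1.79 -0.11  1.11 -0.06] F [-4.9 -2.7 17.6] T [-0.54  1.45 -0.01] w 0.5
yaw 11.4 turn [ 0.27 -0.21 -0.14] shift(tool) [-0.5 -2.3  0.1]
yaw 191.4 turn [ -0.32  -0.43 179.86] shift(tool) [-0.5 -2.3  0.1]
```

Emit:
{"name": "step_arm", "arguments": {
  "rows": [
    [[0,0,0],[0,-0.5,-2],0],
    [[0,0,0],[0,-1,-6],0],
    [[0,0,0],[0,0,-15],0],
    [[0,0,0],[0,0,-25],0],
    [[0,0,0],[0,0,-30],0],
    [[0,0,0],[0,0,-30],0],
    [[0,0,-2.5],[20,0,-15],0],
    [[0,0,-3.5],[35,0,0],0],
    [[0,0,-3.5],[40,0,0],0],
    [[0,0,-3.5],[40,0,0],0],
    [[0,0,-3.5],[40,0,0],0],
    [[0,0,-3.5],[40,0,0],0]
  ]
}}

```text
time: 21.25
position: [0.4821, 0.3632, 0.2486]
tool_rot: [1.553, 2.72, 0.012]
ft_force: [1.1, 0.4, -0.8]
grip_width: 0.006
```

Emit:
{"name": "step_arm", "arguments": {
  "rows": [
    [[0,0,-3.5],[40,0,0],0],
    [[0,0,-3.5],[40,0,0],0],
    [[0,0,-2],[20,0,0],0],
    [[0,0,0],[0,0,0],0]
  ]
}}

```text
time: 21.58
position: [0.4159, 0.4597, 0.2472]
tool_rot: [1.302, 2.854, 0.014]
ft_force: [-0.2, -0.7, -0.2]
grip_width: 0.005
```

```bash
python3 snap.py 10; python3 fin.py 10; python3 snap.py 11; python3 fin.py 11
python3 - <<'E'
from h import *
cv2.imwrite("pics/sidefull.png",load("side11")["frame"][:,:,::-1])
E
```

```text
top bench (-0.0003, 8877)
  1 uprtop (0.128, 97) plate top (0.1264, 145) axle ridge tip (0.0972, 17) axle in slot (0.0976, 18) inner (0.0976, 21)
  -1 uprtop (0.1276, 99) plate top (0.1263, 139) axle ridge tip (0.0979, 17) axle in slot (0.0982, 18) inner (0.0982, 20)
  hub top z 0.1078 slope x -2.491 deg, y -0.177 deg 377
  base z 0.0118 slopes 0.114 0.053
side bench (-0.0012, 7585)
  1 uprtop (0.1261, 75) plate top (0.1216, 182) axle ridge tip (0.0965, 10) axle in slot (0.0976, 10) inner None
  -1 uprtop (0.1265, 107) plate top (0.1235, 204) axle ridge tip (0.0963, 20) axle in slot (0.0963, 13) inner (0.0978, 14)
  hub top z 0.1070 slope x -2.427 deg, y -0.509 deg 172
  base z 0.0107 slopes -0.092 -0.033
top bench (-0.0003, 8881)
  1 uprtop (0.128, 101) plate top (0.1265, 141) axle ridge tip (0.0973, 15) axle in slot (0.0981, 17) inner (0.0976, 23)
  -1 uprtop (0.128, 100) plate top (0.1265, 141) axle ridge tip (0.0978, 17) axle in slot (0.0975, 17) inner (0.0975, 17)
  hub top z 0.1076 slope x -2.029 deg, y 0.477 deg 377
  base z 0.0117 slopes -0.076 0.069
side bench (-0.0012, 7586)
  1 uprtop (0.1255, 73) plate top (0.1217, 183) axle ridge tip (0.0963, 7) axle in slot (0.0975, 8) inner None
  -1 uprtop (0.1264, 102) plate top (0.1236, 208) axle ridge tip (0.0962, 22) axle in slot (0.0973, 15) inner (0.0977, 13)
  hub top z 0.1070 slope x -3.683 deg, y -0.412 deg 172
  base z 0.0107 slopes -0.054 0.043
```

View pics/sidefull.png

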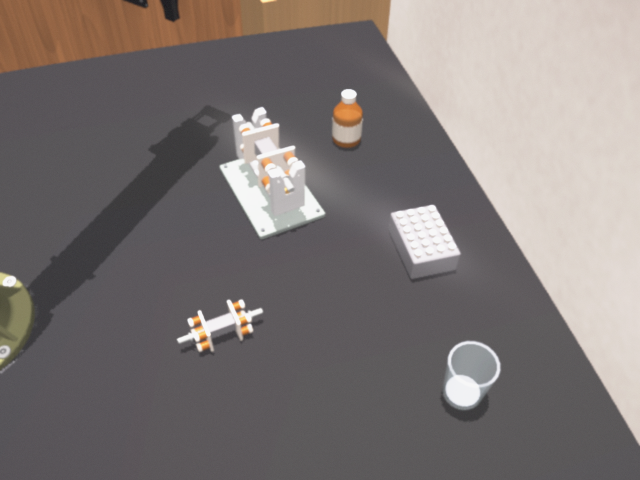

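```bash
python3 -c "
from bench import order,status
print(order.close_job()); s=status.get_state(); print(s['time'],s['position'],s['ft_force'])"
```

```text
the job is handed in; nothing more can be done
None
the job is handed in; nothing more can be done
```

I laid the larger rotor's axle into both slots, pressed it home and let go. I handed the job in at about 22 s of the 48 s allowed. No verdict was given.

**What I did**
- I gripped the rotor by its hub, aligned it to the slots to within about 1 mm by both cameras, and lowered it gently.
- The axle touched the raised shoes at about 99 mm. They slid down at about 12 N net and stopped with the axle at about 93 mm.
- After letting go I saw the -y end sitting about 0.8 mm high. I pressed the hub top towards that end with closed fingertips, with about 18 N plus the rotor's weight. The resistance was then stiff, with no more sliding.
- The most rotor force on the stand was about 23 N, against the 30 N limit. The arm is clear of everything.

**Last checks**
- **Level:** the two axle ends are within about 0.5 mm of each other in both cameras.
- **Height:** the axle line is at about 92 mm. I expected 93 mm from the height of the upright tops, so it agrees within calibration.
- **Other things:** the bottle, rack, beaker and small rotor look unmoved in the last side picture. I did not measure them.

**What disagreed or was not checked**
- The hub and plate slope readings disagreed with each other by up to about 0.9° along the axle; the side camera's plate tops differed by about 2 mm. I relied on the axle ends instead.
- My first test, by tilting the grip, gave no clear answer, because the rotor turned between the pads.
- I did not press the +y end separately after the final press. I judged it down from its share of the load (about 10 N against 6 N), the stiff feel and its height.
- The rotor also turned 2 to 3° about its own axle during the final press, which does not affect how it sits.

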